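# Fill the tube tray and hold it against the sprung fence

## Task

Fill the two empty cells of the wooden coin-tube tray with spare tubes from the rubber mat, upright and fully down, and leave the third spare standing on the mat. Then, with the fingers on the tray's near long side, push the filled tray flat against the brass sprung fence and hold it there so that the fence takes a steady 10 newtons or so (it has then sprung back about 10 mm, its pointer midway between the two ridges; never push it to the end of its travel), so that I can screw it down: finish while still pushing, do not let go. Leave the gauge, punch block, loupe base and red flips where they are.

Things in the scene. Friction and masses are not known exactly. Their poses are not given: they have to be found in the camera images.
- fixture: Fastening fixture, fixed to the shelf: a dark steel block 50 x 250 x 40 mm (x, y, z) that carries the brass sprung fence on its robot side. Origin on the shelf surface, 5 mm behind (+x of) the robot-side face of the block, z up; x points away from the robot, square to the fence's face: the direction in which the tray is pushed; y runs along the fence. Its position and yaw vary.
- fence (a joint): Travel of the sprung fence along the fixture's +x, in m: 0 at rest, hard stop at 0.022. The spring has no preload and gives 1000 N/m, so 0.010 is 10 N. At the fixture's +y end a thin steel pointer on the fence moves along an aluminium plate (14 mm wide, 30 mm high) with two dark ridges, at 7 and 13 mm of travel: midway between them is right.
- fence_face (a point): Centre of the flat robot-side face of the brass fence bar (250 mm long, from 2 to 35 mm above the shelf); moves with the fence. At rest it lies 50 mm before the fixture's origin (at fixture x = -0.050).
- tray: Loose wooden tray, 20 to 45 mm short of the fence, up to 0.1 rad off square. 46 (x) x 210 (y) x 30 mm tall; five square cells in a row along y, 36 mm inside, 41 mm apart, walls 5 mm, floor 4 mm, 26 mm deep; any two are empty. Origin: centre of the underside; x points to the fence, push on the -x long side. Filled about 0.5 kg: its friction adds a few N to the push, so judge by the fence's travel.
- mat: Fixed black rubber mat, 90 x 240 mm, 4 mm thick, left or right of the tray, with three spare tubes standing in a row along its length (its y), about 80 mm apart. Origin: centre of its underside.
- gauge: Bystander: brass coin thickness gauge with a round knob, on a dark base 110 x 70 mm, 60 mm tall, about 130 mm long with the knob, on the side of the tray opposite the mat. Leave alone. Origin: centre of the underside.
- punch_block: Bystander: iron punch block 70 x 70 x 45 mm, far left. Leave alone. Origin: centre of the underside.
- loupe_base: Bystander: white ceramic loupe base, round, 84 mm diameter, 64 mm tall, far right. Leave alone. Origin: centre of the underside.
- flips: Bystander: stack of three red coin flip holders, 55 x 55 mm, 21 mm tall, on the robot's side of the tray, left of centre. Leave alone. Origin: centre of the underside.
- cell0 (a point): Centre of the inner floor of tray cell 0 (cell 0 at the tray's -y end, cell 4 at its +y end), 4 mm above the tray's underside; a tube's origin lies here when it is seated.
- cell1 (a point): Centre of the inner floor of tray cell 1 (cell 0 at the tray's -y end, cell 4 at its +y end), 4 mm above the tray's underside; a tube's origin lies here when it is seated.
- cell2 (a point): Centre of the inner floor of tray cell 2 (cell 0 at the tray's -y end, cell 4 at its +y end), 4 mm above the tray's underside; a tube's origin lies here when it is seated.
- cell3 (a point): Centre of the inner floor of tray cell 3 (cell 0 at the tray's -y end, cell 4 at its +y end), 4 mm above the tray's underside; a tube's origin lies here when it is seated.
- cell4 (a point): Centre of the inner floor of tray cell 4 (cell 0 at the tray's -y end, cell 4 at its +y end), 4 mm above the tray's underside; a tube's origin lies here when it is seated.
- tube0: Coin tube, upright round cylinder 30 mm diameter, 65 mm tall, 50 g, white plastic with a grey cap on the top 16 mm (same diameter). One of six alike; may be in a tray cell or a spare on the mat: see where it stands. Origin: centre of its underside, z up its axis.
- tube1: Coin tube, upright round cylinder 30 mm diameter, 65 mm tall, 50 g, white plastic with a grey cap on the top 16 mm (same diameter). One of six alike; may be in a tray cell or a spare on the mat: see where it stands. Origin: centre of its underside, z up its axis.
- tube2: Coin tube, upright round cylinder 30 mm diameter, 65 mm tall, 50 g, white plastic with a grey cap on the top 16 mm (same diameter). One of six alike; may be in a tray cell or a spare on the mat: see where it stands. Origin: centre of its underside, z up its axis.
- tube3: Coin tube, upright round cylinder 30 mm diameter, 65 mm tall, 50 g, white plastic with a grey cap on the top 16 mm (same diameter). One of six alike; may be in a tray cell or a spare on the mat: see where it stands. Origin: centre of its underside, z up its axis.
- tube4: Coin tube, upright round cylinder 30 mm diameter, 65 mm tall, 50 g, white plastic with a grey cap on the top 16 mm (same diameter). One of six alike; may be in a tray cell or a spare on the mat: see where it stands. Origin: centre of its underside, z up its axis.
- tube5: Coin tube, upright round cylinder 30 mm diameter, 65 mm tall, 50 g, white plastic with a grey cap on the top 16 mm (same diameter). One of six alike; may be in a tray cell or a spare on the mat: see where it stands. Origin: centre of its underside, z up its axis.
Not all that is in view belongs to the job. What is shaped like the tube3 but blue or pink is not meant.

How it is judged:
On the way, in this order (a step that is already met when the one before it is completed fails the run):
1. every cell of the tray holds an upright tube, fully down, and the third spare stands on the mat (((distance between tube0 and cell0 below 0.009 m and angle between tube0's own z axis and vertical below 0.12 rad) or (distance between tube1 and cell0 below 0.009 m and angle between tube1's own z axis and vertical below 0.12 rad) or (distance between tube2 and cell0 below 0.009 m and angle between tube2's own z axis and vertical below 0.12 rad) or (distance between tube3 and cell0 below 0.009 m and angle between tube3's own z axis and vertical below 0.12 rad) or (distance between tube4 and cell0 below 0.009 m and angle between tube4's own z axis and vertical below 0.12 rad) or (distance between tube5 and cell0 below 0.009 m and angle between tube5's own z axis and vertical below 0.12 rad)) and ((distance between tube0 and cell1 below 0.009 m and angle between tube0's own z axis and vertical below 0.12 rad) or (distance between tube1 and cell1 below 0.009 m and angle between tube1's own z axis and vertical below 0.12 rad) or (distance between tube2 and cell1 below 0.009 m and angle between tube2's own z axis and vertical below 0.12 rad) or (distance between tube3 and cell1 below 0.009 m and angle between tube3's own z axis and vertical below 0.12 rad) or (distance between tube4 and cell1 below 0.009 m and angle between tube4's own z axis and vertical below 0.12 rad) or (distance between tube5 and cell1 below 0.009 m and angle between tube5's own z axis and vertical below 0.12 rad)) and ((distance between tube0 and cell2 below 0.009 m and angle between tube0's own z axis and vertical below 0.12 rad) or (distance between tube1 and cell2 below 0.009 m and angle between tube1's own z axis and vertical below 0.12 rad) or (distance between tube2 and cell2 below 0.009 m and angle between tube2's own z axis and vertical below 0.12 rad) or (distance between tube3 and cell2 below 0.009 m and angle between tube3's own z axis and vertical below 0.12 rad) or (distance between tube4 and cell2 below 0.009 m and angle between tube4's own z axis and vertical below 0.12 rad) or (distance between tube5 and cell2 below 0.009 m and angle between tube5's own z axis and vertical below 0.12 rad)) and ((distance between tube0 and cell3 below 0.009 m and angle between tube0's own z axis and vertical below 0.12 rad) or (distance between tube1 and cell3 below 0.009 m and angle between tube1's own z axis and vertical below 0.12 rad) or (distance between tube2 and cell3 below 0.009 m and angle between tube2's own z axis and vertical below 0.12 rad) or (distance between tube3 and cell3 below 0.009 m and angle between tube3's own z axis and vertical below 0.12 rad) or (distance between tube4 and cell3 below 0.009 m and angle between tube4's own z axis and vertical below 0.12 rad) or (distance between tube5 and cell3 below 0.009 m and angle between tube5's own z axis and vertical below 0.12 rad)) and ((distance between tube0 and cell4 below 0.009 m and angle between tube0's own z axis and vertical below 0.12 rad) or (distance between tube1 and cell4 below 0.009 m and angle between tube1's own z axis and vertical below 0.12 rad) or (distance between tube2 and cell4 below 0.009 m and angle between tube2's own z axis and vertical below 0.12 rad) or (distance between tube3 and cell4 below 0.009 m and angle between tube3's own z axis and vertical below 0.12 rad) or (distance between tube4 and cell4 below 0.009 m and angle between tube4's own z axis and vertical below 0.12 rad) or (distance between tube5 and cell4 below 0.009 m and angle between tube5's own z axis and vertical below 0.12 rad)) and ((x of tube0 in the frame of mat between -0.055 and 0.055 m and y of tube0 in the frame of mat between -0.125 and 0.125 m and z of tube0 in the frame of mat below 0.01 m and angle between tube0's own z axis and vertical below 0.12 rad) or (x of tube1 in the frame of mat between -0.055 and 0.055 m and y of tube1 in the frame of mat between -0.125 and 0.125 m and z of tube1 in the frame of mat below 0.01 m and angle between tube1's own z axis and vertical below 0.12 rad) or (x of tube2 in the frame of mat between -0.055 and 0.055 m and y of tube2 in the frame of mat between -0.125 and 0.125 m and z of tube2 in the frame of mat below 0.01 m and angle between tube2's own z axis and vertical below 0.12 rad) or (x of tube3 in the frame of mat between -0.055 and 0.055 m and y of tube3 in the frame of mat between -0.125 and 0.125 m and z of tube3 in the frame of mat below 0.01 m and angle between tube3's own z axis and vertical below 0.12 rad) or (x of tube4 in the frame of mat between -0.055 and 0.055 m and y of tube4 in the frame of mat between -0.125 and 0.125 m and z of tube4 in the frame of mat below 0.01 m and angle between tube4's own z axis and vertical below 0.12 rad) or (x of tube5 in the frame of mat between -0.055 and 0.055 m and y of tube5 in the frame of mat between -0.125 and 0.125 m and z of tube5 in the frame of mat below 0.01 m and angle between tube5's own z axis and vertical below 0.12 rad)) and value of joint fence below 0.004 m), for 0.2 s.
2. the filled tray is pressed square against the fence with a steady 7 to 13 N (contact force between tray and fixture between 7 and 13 N and value of joint fence between 0.0065 and 0.0135 m and contact force between the fingers and tray above 2 N and angle between the x axis of tray and the x axis of fixture, either way round below 0.05 rad and angle between tray's own z axis and vertical below 0.04 rad and linear speed of tray below 0.01 m/s), for 0.5 s.
At the end, for the whole second after the job is handed in: Five cells each hold a tube (origin within 9 mm of the cell site, tilt < 0.12 rad), one tube stands on the mat, and the fingers push the tray (> 2 N) still, level and square (< 0.05 rad) against the fence with 7 to 13 N (fence back 6.5 to 13.5 mm) through the last second (all of step 2 and ((distance between tube0 and cell0 below 0.009 m and angle between tube0's own z axis and vertical below 0.12 rad) or (distance between tube1 and cell0 below 0.009 m and angle between tube1's own z axis and vertical below 0.12 rad) or (distance between tube2 and cell0 below 0.009 m and angle between tube2's own z axis and vertical below 0.12 rad) or (distance between tube3 and cell0 below 0.009 m and angle between tube3's own z axis and vertical below 0.12 rad) or (distance between tube4 and cell0 below 0.009 m and angle between tube4's own z axis and vertical below 0.12 rad) or (distance between tube5 and cell0 below 0.009 m and angle between tube5's own z axis and vertical below 0.12 rad)) and ((distance between tube0 and cell1 below 0.009 m and angle between tube0's own z axis and vertical below 0.12 rad) or (distance between tube1 and cell1 below 0.009 m and angle between tube1's own z axis and vertical below 0.12 rad) or (distance between tube2 and cell1 below 0.009 m and angle between tube2's own z axis and vertical below 0.12 rad) or (distance between tube3 and cell1 below 0.009 m and angle between tube3's own z axis and vertical below 0.12 rad) or (distance between tube4 and cell1 below 0.009 m and angle between tube4's own z axis and vertical below 0.12 rad) or (distance between tube5 and cell1 below 0.009 m and angle between tube5's own z axis and vertical below 0.12 rad)) and ((distance between tube0 and cell2 below 0.009 m and angle between tube0's own z axis and vertical below 0.12 rad) or (distance between tube1 and cell2 below 0.009 m and angle between tube1's own z axis and vertical below 0.12 rad) or (distance between tube2 and cell2 below 0.009 m and angle between tube2's own z axis and vertical below 0.12 rad) or (distance between tube3 and cell2 below 0.009 m and angle between tube3's own z axis and vertical below 0.12 rad) or (distance between tube4 and cell2 below 0.009 m and angle between tube4's own z axis and vertical below 0.12 rad) or (distance between tube5 and cell2 below 0.009 m and angle between tube5's own z axis and vertical below 0.12 rad)) and ((distance between tube0 and cell3 below 0.009 m and angle between tube0's own z axis and vertical below 0.12 rad) or (distance between tube1 and cell3 below 0.009 m and angle between tube1's own z axis and vertical below 0.12 rad) or (distance between tube2 and cell3 below 0.009 m and angle between tube2's own z axis and vertical below 0.12 rad) or (distance between tube3 and cell3 below 0.009 m and angle between tube3's own z axis and vertical below 0.12 rad) or (distance between tube4 and cell3 below 0.009 m and angle between tube4's own z axis and vertical below 0.12 rad) or (distance between tube5 and cell3 below 0.009 m and angle between tube5's own z axis and vertical below 0.12 rad)) and ((distance between tube0 and cell4 below 0.009 m and angle between tube0's own z axis and vertical below 0.12 rad) or (distance between tube1 and cell4 below 0.009 m and angle between tube1's own z axis and vertical below 0.12 rad) or (distance between tube2 and cell4 below 0.009 m and angle between tube2's own z axis and vertical below 0.12 rad) or (distance between tube3 and cell4 below 0.009 m and angle between tube3's own z axis and vertical below 0.12 rad) or (distance between tube4 and cell4 below 0.009 m and angle between tube4's own z axis and vertical below 0.12 rad) or (distance between tube5 and cell4 below 0.009 m and angle between tube5's own z axis and vertical below 0.12 rad)) and ((x of tube0 in the frame of mat between -0.055 and 0.055 m and y of tube0 in the frame of mat between -0.125 and 0.125 m and z of tube0 in the frame of mat below 0.01 m and angle between tube0's own z axis and vertical below 0.12 rad) or (x of tube1 in the frame of mat between -0.055 and 0.055 m and y of tube1 in the frame of mat between -0.125 and 0.125 m and z of tube1 in the frame of mat below 0.01 m and angle between tube1's own z axis and vertical below 0.12 rad) or (x of tube2 in the frame of mat between -0.055 and 0.055 m and y of tube2 in the frame of mat between -0.125 and 0.125 m and z of tube2 in the frame of mat below 0.01 m and angle between tube2's own z axis and vertical below 0.12 rad) or (x of tube3 in the frame of mat between -0.055 and 0.055 m and y of tube3 in the frame of mat between -0.125 and 0.125 m and z of tube3 in the frame of mat below 0.01 m and angle between tube3's own z axis and vertical below 0.12 rad) or (x of tube4 in the frame of mat between -0.055 and 0.055 m and y of tube4 in the frame of mat between -0.125 and 0.125 m and z of tube4 in the frame of mat below 0.01 m and angle between tube4's own z axis and vertical below 0.12 rad) or (x of tube5 in the frame of mat between -0.055 and 0.055 m and y of tube5 in the frame of mat between -0.125 and 0.125 m and z of tube5 in the frame of mat below 0.01 m and angle between tube5's own z axis and vertical below 0.12 rad))); the arm keeps its last pose, push and grip.
It fails at once if the fence is pushed to the end of its travel (beyond 20 mm) (value of joint fence above 0.02 m).
It fails at once if a tube is knocked over (angle between any of tube0, tube1, tube2, tube3, tube4, tube5's own z axis and vertical above 1 rad).
It fails at once if a bystander is moved by more than 20 mm (distance of any of gauge, punch_block, loupe_base, flips from where it was at the start of the episode above 0.02 m).
It also fails if it takes over 72 s, if anything falls off the work surface, if the arm or the gripper's body presses on something with over 40 N, if the wrist force passes 120 N, or if a joint passes its speed limit or range.

## Robot

A 6-joint arm with a two-finger parallel gripper is mounted at the origin on the work surface. World frame = base frame: x ahead of the robot, y to its left, z up, the work surface at z = 0. Lengths are in m, angles in rad, forces in N, time in s.
With the tool pointing down it reaches from about 0.25 to 0.725 m from the base axis. Payload 4 kg.
Tool frame: the origin (TCP) lies midway between the tips of the shut fingers; the grasp point (between the pads) lies 19 mm behind it; z points along the fingers, y is the line along which they close (so a half turn about z gives the same grasp; the last joint's range is limited). The gripper opens to 85 mm and grips with 20 to 120 N. Pads are 22 mm wide; open, the fingers measure 114 mm over their backs; the gripper's body (76 mm by 85 mm) begins 54 mm behind the grasp point. The pads swing forward as they close: fully open they stand 13 mm farther back than shut.
Start: joints at [-1.28, 0.241, 0.005, 1.335, 0, 1.571], TCP at [0.143, -0.479, 0.21] pointing down, gripper open.
Joint ranges: [-2.72, 2.72], [-1.05, 1.87], [-1.09, 1.28], [-1.99, 2.15], [-1.42, 1.44], [-3.14, 3.14]. Speed limits (rad/s): [2.79, 2.79, 3.14, 3.14, 3.14, 3.14].

## Interface

Orientations are given as a unit quaternion [x, y, z, w].
In Python, from workcell import bot gives the robot as it stands.
- The arm moves only by the tool move_arm, never from a script. Its argument "motion" is a list of rows, each an object of numbers: "x", "y", "z": the shift along the tool's x, y, z in cm; "yaw": the turn about the tool's z in degrees. A call has 1 to 20 rows; each row is the pose to reach, as a shift and turn from the pose commanded when the call began, along the tool's axes at that moment; what a row does not reach only later rows make up. A row lasts 1/8 s, in which the tool goes at most 62.5 mm and 10.7 degrees, less where a joint would pass 70% of its speed; a pose out of reach is approached as far as the arm can. A call with a gripper value outside its range is refused whole. "gripper" is the opening, from -1 (shut) to 1 (fully open), set as the call begins (left out, the last holds). The fingers move at their own pace and stop on an object; the grip force is fixed at half the most. Time passes only in rows, so rows that repeat a pose let the fingers close. It gives the time, the measured TCP pose, the force, the opening and the grip force at its end, in the units of the state.
- bot.get_obs(): the state, without advancing time (a new reading comes with each control period).
- bot.camera(name): name is "scene" or "side" or "wrist"; returns the picture (400x640x3 uint8, blue, green, red); there is no depth.
- bot.camera_model(name): a dict with "K" (3x3 intrinsics, pixels), "dist" ([k1, k2, p1, p2, k3] as OpenCV has them; the pictures are not rectified), "world_from_camera" (4x4, takes a point from camera to world coordinates). Camera axes: x right, y down, z forward; pixel columns grow to the right and rows downward; lengths in m; the calibration is good to about 2 mm. A picture is of the moment at which its call begins: read the wrist's pose just before it. camera_model takes no time and is no camera call; for the wrist camera it gives the pose at the moment of the call.
- bot.job_done(): hands the job in; it is judged then, once.
Trained networks look in the newest picture that a camera, given by its name, has taken for a name from the list of things; names that differ only in an ending like _2 or _b are one class to them, and where a whole thing is asked for, a point or a joint stands for the part that bears it (a point fixed in the world has none). Each returns a list of dicts, best first, with "score" (0 to 1); they miss things now and then, are a little off and sometimes report something else, mostly with a low value. They report only what shows in the picture. A call takes as long as a camera call. They do not tell look-alikes from the thing itself.
- bot.cut_out(camera, name): "mask" (400x640 bool, what is visible of it) and "centre" ([row, column] in pixels, amid what is visible of it).
The state is a dict: "clock": time; "joint_pos": joint angles; "joint_vel": joint speeds; "tau": joint torques, N m; "eef_pos": TCP position; "tool_rot": TCP orientation; "ft_force": force on the tool from outside, world axes, zero at the start; "ft_torque": the same for the moment, N m; "grip_width": finger opening in m; "grasp_force": force on a finger pad.
Only numpy, scipy, OpenCV 4.12 (cv2) and the standard library are available. Lean on these libraries where they do the work, as an engineer would, in place of code of your own. Each camera call takes 0.05 s, during which the arm holds its last target. There are 200 camera calls.

## Working session

There is one attempt and no reset: what is moved stays moved. The work goes in short steps, Python scripts to look and compute and a tool call to move; the robot and the scene stay as the last step left them, time stands still between calls to the robot, and variables do not carry over. Pictures are saved under pics/ and viewed, at most 10 in all, crops included, and the job is handed in when it is done.

Besides the shell and the picture viewer there is one more tool, called after "Call:" by a JSON object that holds its "name" and its "arguments". move_arm: Moves the arm, as the interface text tells. Its arguments: {"type":"object","properties":{"motion":{"type":"array"},"gripper":{"type":"number"}},"required":["motion"]}

```bash
mkdir -p pics; ls; python3 - <<'E'
from workcell import bot
import cv2,numpy as np
o=bot.get_obs();print(o)
for n in("scene","side"):
    im=bot.camera(n);cv2.imwrite(f"pics/{n}0.png",im)
    m=bot.camera_model(n);print(n,m["K"],m["dist"],np.round(m["world_from_camera"],3))
    for t in("tube0","tray","mat","fixture","fence","gauge","flips","punch_block","loupe_base"):
        for r in bot.cut_out(n,t)[:8]:
            ys,xs=np.where(r["mask"]);print(t,round(r["score"],2),np.round(r["centre"]),xs.min(),xs.max(),ys.min(),ys.max())
E
```

```text
pics
{'clock': 0.0, 'joint_pos': array([-1.27999916e+00,  2.41423228e-01,  3.71424218e-03,  1.33521904e+00,
       -1.28370514e-05,  1.57087275e+00]), 'joint_vel': array([-0.00094485,  0.00113187, -0.00020449,  0.00069948, -0.00077473,
        0.00045639]), 'tau': array([ 7.76597626e-04, -3.72321010e+01,  2.52405614e+01,  1.69669435e-02,
       -7.29334374e-06, -2.90265284e-06]), 'eef_pos': array([ 0.14315608, -0.47834765,  0.2092041 ]), 'tool_rot': array([ 9.89453207e-01,  1.44848936e-01, -1.60818380e-04, -1.05366527e-03]), 'ft_force': array([ 0.60125349,  0.62406964, -0.23545594]), 'ft_torque': array([ 0.02437077, -0.01653614, -0.01620764]), 'grasp_force': 0.0, 'grip_width': 0.08521521991813842}
scene [[437.1933545    0.         316.64646694]
 [  0.         437.1933545  199.53534891]
 [  0.           0.           1.        ]] [-0.05209862  0.          0.          0.          0.        ] [[ 0.384  0.609 -0.693  1.199]
 [ 0.923 -0.271  0.273 -0.259]
 [-0.022 -0.745 -0.667  0.707]
 [ 0.     0.     0.     1.   ]]
tube0 0.97 [232. 141.] 131 150 217 246
tube0 0.88 [258. 227.] 216 233 245
[... 1161 characters left out ...]
71 [205. 337.] 331 341 197 215
tube0 0.69 [153. 328.] 321 331 141 165
tube0 0.64 [170. 341.] 334 345 163 181
tube0 0.56 [192. 334.] 332 343 184 196
tube0 0.53 [125. 379.] 377 387 113 136
tray 0.77 [220. 338.] 325 348 171 238
mat 0.66 [266. 392.] 379 404 252 279
mat 0.61 [151. 372.] 346 394 122 175
mat 0.37 [173. 339.] 334 345 162 181
fixture 0.74 [210. 288.] 263 321 160 251
fixture 0.3 [330. 326.] 295 360 310 351
fence 0.61 [205. 310.] 297 321 165 239
gauge 0.97 [332. 329.] 295 360 310 351
gauge 0.66 [202. 308.] 297 321 165 239
gauge 0.56 [218. 336.] 325 348 172 238
flips 0.56 [306. 237.] 210 259 283 332
punch_block 0.67 [307. 238.] 210 259 283 333
loupe_base 0.97 [142. 286.] 273 300 123 155
```

```bash
python3 - <<'E'
import cv2
a=cv2.imread("pics/scene0.png")[140:360,110:490];b=cv2.imread("pics/side0.png")[100:360,200:420]
cv2.imwrite("pics/v1.png",cv2.resize(a,(798,462),interpolation=2))
cv2.imwrite("pics/v2.png",cv2.resize(b,(506,598),interpolation=2))
E
```

```text
(no output)
```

View pics/v1.png

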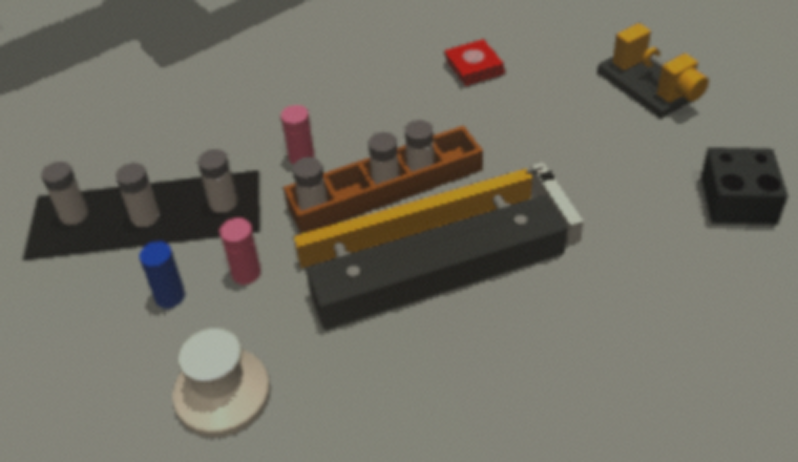

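View pics/v2.png

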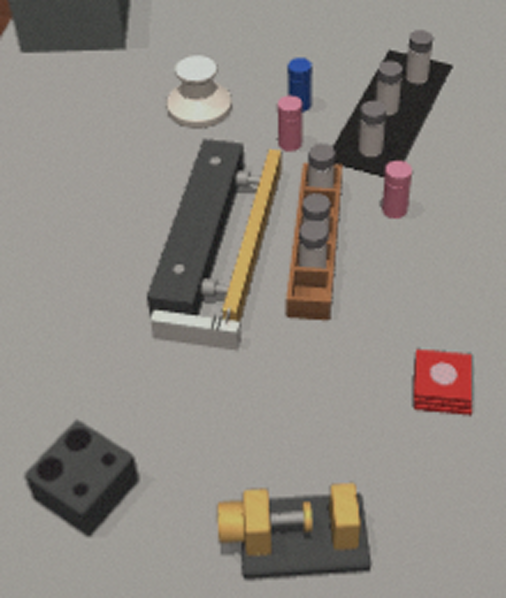

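The scene view shows the six white and grey tubes. Three stand on the mat (caps near px (138,221), (173,222), (211,215)), and three are in the tray, in cells 0, 2 and 3. Cells 1 and 4 are empty. The look-alikes are pink at about (251,195) and (223,250), and blue at about (185,258). Those aren't meant, because the job's tubes are white with grey caps.

```bash
cat > h.py <<'E'
import cv2,numpy as np
from workcell import bot
def hit(n,px,z,m=None):
    m=m or bot.camera_model(n)
    u=cv2.undistortPoints(np.float64(px).reshape(-1,1,2),np.array(m["K"]),np.array(m["dist"])).reshape(-1,2)
    T=np.array(m["world_from_camera"]);d=np.c_[u,np.ones(len(u))]@T[:3,:3].T
    return (T[:3,3]+d*((np.broadcast_to(z,len(u))-T[2,3])/d[:,2])[:,None])
def tip(z=None):
    o=bot.get_obs();x,y=o["tool_rot"][:2];return o,2*np.arctan2(y,x)
def totool(d,yaw):  # world delta -> tool delta cm
    c,s=np.cos(yaw),np.sin(yaw);return 100*np.array([c*d[0]+s*d[1],s*d[0]-c*d[1]])
E
python3 - <<'E'
from h import *
np.set_printoptions(precision=3,suppress=True)
v1=lambda L:(np.array(L)+.5)/2.1-.5+[110,140]
v2=lambda L:(np.array(L)+.5)/2.3-.5+[200,100]
A=[(59,171),(132,173),(213,158),(307,167),(383,142),(419,130)]
B=[(420,40),(390,71),(372,110),(321,153),(316,205),(314,232)]
print("caps\n",np.c_[hit("scene",v1(A),.069)[:,:2],hit("side",v2(B),.069)[:,:2]])
print("pink/blue\n",np.c_[hit("scene",v1([(296,114),(237,229),(157,251)]),.065)[:,:2],hit("side",v2([(398,170),(290,104),(300,66)]),.065)[:,:2]])
print("tray top corners sc\n",hit("scene",v1([(285,184),(297,217),(482,152),(466,128)]),.03)[:,:2])
print("tray top corners side\n",hit("side",v2([(343,166),(304,164),(289,303),(331,304)]),.03)[:,:2])
print("fence near top edge sc/side\n",hit("scene",v1([(296,237),(528,171)]),.035)[:,:2],hit("side",v2([(281,152),(236,318)]),.035)[:,:2])
print("flips, gauge knob, mat\n",hit("scene",v1([(445,48),(473,42),(503,70)]),.021)[:,:2],hit("side",v2([(335,490),(218,522)]),.05)[:,:2],hit("scene",v1([(23,258),(40,196),(259,171),(259,230)]),.004)[:,:2])
w=bot.camera_model("wrist");o,y=tip();print(np.array(w["world_from_camera"]),y,w["K"])
E
```

```text
caps
 [[ 0.445 -0.37   0.443 -0.365]
 [ 0.478 -0.302  0.475 -0.295]
 [ 0.49  -0.222  0.49  -0.218]
 [ 0.541 -0.138  0.54  -0.134]
 [ 0.537 -0.056  0.535 -0.051]
 [ 0.535 -0.015  0.531 -0.011]]
pink/blue
 [[ 0.454 -0.125  0.452 -0.123]
 [ 0.59  -0.222  0.588 -0.22 ]
 [ 0.587 -0.297  0.587 -0.295]]
tray top corners sc
 [[ 0.516 -0.159]
 [ 0.566 -0.16 ]
 [ 0.555  0.048]
 [ 0.513  0.048]]
tray top corners side
 [[ 0.516 -0.159]
 [ 0.562 -0.156]
 [ 0.548  0.056]
 [ 0.505  0.051]]
fence near top edge sc/side
 [[ 0.595 -0.169]
 [ 0.605  0.078]] [[ 0.591 -0.167]
 [ 0.597  0.087]]
flips, gauge knob, mat
 [[0.358 0.089]
 [0.361 0.126]
 [0.427 0.135]] [[0.475 0.273]
 [0.569 0.317]] [[ 0.484 -0.429]
 [ 0.4   -0.405]
 [ 0.459 -0.176]
 [ 0.543 -0.198]]
[[ 0.287 -0.924 -0.253  0.208]
 [-0.958 -0.277 -0.076 -0.461]
 [-0.     0.264 -0.964  0.375]
 [ 0.     0.     0.     1.   ]] 0.2907632518862829 [[304.5     0.    318.658]
 [  0.    304.5   198.659]
 [  0.      0.      1.   ]]
```

Call:
{"name": "move_arm", "arguments": {"motion": [{"x":5,"y":-1.8,"z":0,"yaw":-9},{"x":10,"y":-3.7,"z":0,"yaw":-18},{"x":15,"y":-5.5,"z":0,"yaw":-27},{"x":20,"y":-7.4,"z":0,"yaw":-36},{"x":25,"y":-9.2,"z":0,"yaw":-45},{"x":30,"y":-11,"z":0,"yaw":-54},{"x":35,"y":-12.9,"z":1,"yaw":-63},{"x":38,"y":-14,"z":2,"yaw":-70},{"x":40.6,"y":-14.8,"z":4,"yaw":-77},{"x":40.6,"y":-14.8,"z":4,"yaw":-77},{"x":40.6,"y":-14.8,"z":4,"yaw":-77}], "gripper": 1}}

```text
clock: 2.38
eef_pos: [0.4895, -0.2211, 0.1703]
tool_rot: [0.685, 0.729, -0.0, -0.0]
ft_force: [1.4, -0.5, 0.5]
grip_width: 0.0853
grasp_force: 0.0
```

```bash
python3 - <<'E'
from h import *
np.set_printoptions(precision=4,suppress=True)
m=bot.camera_model("wrist");o,y=tip();im=bot.camera("wrist");cv2.imwrite("pics/w1.png",im)
print(o["clock"],o["eef_pos"],y,o["ft_force"],np.array(m["world_from_camera"])[:3,3])
for r in bot.cut_out("wrist","tube0")[:8]:
    ys,xs=np.where(r["mask"]);print(round(r["score"],2),r["centre"],xs.min(),xs.max(),ys.min(),ys.max())
E
```

```text
2.375 [ 0.4895 -0.2211  0.1703] 1.6334671080366943 [ 1.3533 -0.5391  0.4899] [ 0.4855 -0.1554  0.3348]
0.96 [11.1, 377.2] 363 404 0 24
0.85 [77.0, 282.1] 264 302 57 98
0.82 [193.2, 418.6] 395 443 172 213
0.81 [259.6, 303.4] 285 316 234 285
0.78 [257.6, 400.9] 386 412 235 284
0.62 [187.8, 318.1] 303 335 166 208
0.59 [96.9, 384.4] 360 403 79 115
0.56 [310.9, 267.3] 251 285 286 341
```

View pics/w1.png

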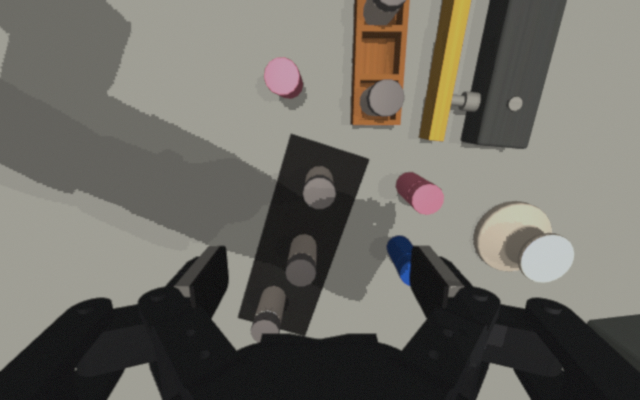

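The wrist view shows the white spares on the mat with cap tops near px (319,192), (301,271) and (265,327). Tray cell 0's tube is at (386,98), with empty cell 1 above it at about (381,58). The pink look-alikes are at (282,76) and (427,198), and the blue one is at (403,258).

```bash
python3 - <<'E'
from h import *
np.set_printoptions(precision=4,suppress=True)
im=cv2.imread("pics/w1.png");g=cv2.cvtColor(im,cv2.COLOR_BGR2GRAY)
c=hit("wrist",[(319,192.5),(301,271),(386,98),(282,76)],[.069,.069,.069,.065]);print(c)
print("tray corner near -y, far -y", hit("wrist",[(352,125),(402,126)],.03))
print("cell1 lower div",hit("wrist",[(381,77),(381,37),(363,57),(400,57)],.03))
E
```

```text
[[ 0.4904 -0.2234  0.069 ]
 [ 0.4778 -0.3029  0.069 ]
 [ 0.5409 -0.139   0.069 ]
 [ 0.4536 -0.1268  0.065 ]]
tray corner near -y, far -y [[ 0.519  -0.1635  0.03  ]
 [ 0.5678 -0.1614  0.03  ]]
cell1 lower div [[ 0.5421 -0.1182  0.03  ]
 [ 0.5382 -0.0844  0.03  ]
 [ 0.5235 -0.1021  0.03  ]
 [ 0.5576 -0.0999  0.03  ]]
```

Call:
{"name": "move_arm", "arguments": {"motion": [{"x":-0.2,"y":0.1,"z":4},{"x":-0.2,"y":0.1,"z":8},{"x":-0.2,"y":0.1,"z":11},{"x":-0.2,"y":0.1,"z":13},{"x":-0.2,"y":0.1,"z":13.5},{"x":-0.2,"y":0.1,"z":13.5}]}}

```text
invalid input at $.motion[0]: expected keys x, y, z, yaw
```

Call:
{"name": "move_arm", "arguments": {"motion": [{"z":0},{"z":0},{"z":0},{"z":0},{"z":0},{"z":0},{"z":0},{"z":0}], "gripper": -1}}

```text
invalid input at $.motion[0]: expected keys x, y, z, yaw
```

Call:
{"name": "move_arm", "arguments": {"motion": [{"x":-0.2,"y":0.1,"z":4,"yaw":0},{"x":-0.2,"y":0.1,"z":8,"yaw":0},{"x":-0.2,"y":0.1,"z":11,"yaw":0},{"x":-0.2,"y":0.1,"z":13,"yaw":0},{"x":-0.2,"y":0.1,"z":13.5,"yaw":0},{"x":-0.2,"y":0.1,"z":13.5,"yaw":0}]}}

```text
clock: 3.22
eef_pos: [0.4912, -0.2234, 0.0359]
tool_rot: [0.685, 0.729, 0.0, 0.001]
ft_force: [-0.4, -0.5, 0.4]
grip_width: 0.0852
grasp_force: 0.0
```

Call:
{"name": "move_arm", "arguments": {"motion": [{"x":0,"y":0,"z":0,"yaw":0},{"x":0,"y":0,"z":0,"yaw":0},{"x":0,"y":0,"z":0,"yaw":0},{"x":0,"y":0,"z":0,"yaw":0},{"x":0,"y":0,"z":0,"yaw":0},{"x":0,"y":0,"z":0,"yaw":0},{"x":0,"y":0,"z":0,"yaw":0},{"x":0,"y":0,"z":0,"yaw":0}], "gripper": -1}}

```text
clock: 4.22
eef_pos: [0.4915, -0.223, 0.0359]
tool_rot: [0.684, 0.729, 0.0, 0.001]
ft_force: [-0.3, 0.6, 6.2]
grip_width: 0.0274
grasp_force: 58.9
```

Call:
{"name": "move_arm", "arguments": {"motion": [{"x":0,"y":0,"z":-3,"yaw":0},{"x":0,"y":0,"z":-6,"yaw":0},{"x":0,"y":0,"z":-9,"yaw":0},{"x":3,"y":1.4,"z":-9,"yaw":0},{"x":6,"y":2.8,"z":-9,"yaw":0},{"x":9,"y":4.2,"z":-9,"yaw":0},{"x":12.1,"y":5.6,"z":-9,"yaw":0},{"x":12.1,"y":5.6,"z":-9,"yaw":0},{"x":12.1,"y":5.6,"z":-9,"yaw":0}]}}

```text
clock: 5.35
eef_pos: [0.5387, -0.0985, 0.1246]
tool_rot: [0.684, 0.729, -0.0, -0.0]
ft_force: [0.5, -0.9, -1.1]
grip_width: 0.0274
grasp_force: 59.2
```

```bash
python3 - <<'E'
from h import *
np.set_printoptions(precision=4,suppress=True)
m=bot.camera_model("wrist");o,y=tip();im=bot.camera("wrist")
cv2.imwrite("pics/w2.png",im);cv2.imwrite("pics/w2c.png",cv2.resize(im[0:330,200:500],(545,600),interpolation=2))
print(o["clock"],o["eef_pos"],y,o["ft_force"],np.array(m["world_from_camera"])[:3,3])
p=cv2.projectPoints
E
```

```text
5.35 [ 0.5387 -0.0985  0.1246] 1.6350053604822747 [ 0.5148 -0.8606 -1.1181] [ 0.5348 -0.0329  0.2891]
```

View pics/w2c.png

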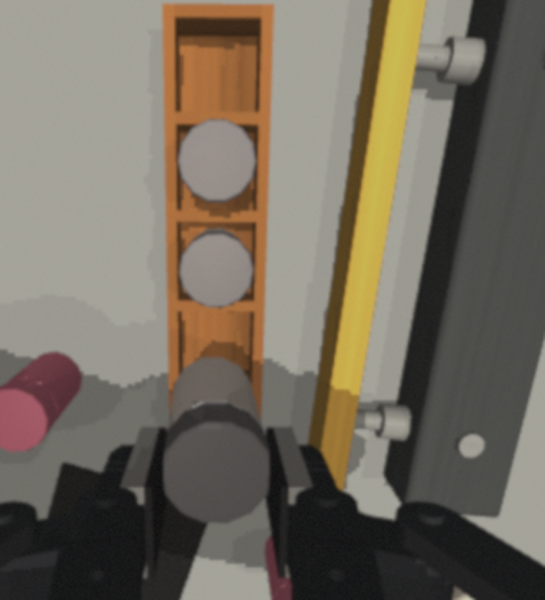

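The held tube's cap is at crop (216,470). The tray runs straight up the crop: cells 2 and 3 are filled, cell 4 is empty at the top, and its outer corners are at (163,5) and (273,5). Cell 1 lies just ahead of and below the held tube.

```bash
python3 - <<'E'
from h import *
np.set_printoptions(precision=4,suppress=True)
f=lambda L:(np.array(L,float)+.5)/[545/300,600/330]-.5+[200,0]
print("corners +y",hit("wrist",f([(163,5),(273,5)]),.03))
print("long edges at rows 118,216,306",hit("wrist",f([(165,118),(270,118),(166,216),(267,216),(168,306),(264,306)]),.03))
print("dividers",hit("wrist",f([(217,118),(217,216),(216,306)]),.03))
print("tubes 3,2",hit("wrist",f([(217,160),(216,269)]),.069))
print("held",hit("wrist",f([(216,470)]),.1246-.0359+.069))
print("fence edge near",hit("wrist",f([(387,10),(322,430)]),.035))
E
```

```text
corners +y [[0.5077 0.0465 0.03  ]
 [0.553  0.0494 0.03  ]]
long edges at rows 118,216,306 [[ 0.5102  0.0034  0.03  ]
 [ 0.5556  0.0063  0.03  ]
 [ 0.5122 -0.0376  0.03  ]
 [ 0.5579 -0.0347  0.03  ]
 [ 0.5148 -0.0786  0.03  ]
 [ 0.5601 -0.0758  0.03  ]]
dividers [[ 0.5327  0.0049  0.03  ]
 [ 0.5353 -0.0361  0.03  ]
 [ 0.5375 -0.0772  0.03  ]]
tubes 3,2 [[ 0.5339 -0.0154  0.069 ]
 [ 0.5361 -0.0559  0.069 ]]
held [[ 0.5389 -0.0986  0.1577]]
fence edge near [[ 0.599   0.049   0.035 ]
 [ 0.5935 -0.1346  0.035 ]]
```

Call:
{"name": "move_arm", "arguments": {"motion": [{"x":0.1,"y":0,"z":3,"yaw":0.3},{"x":0.1,"y":0,"z":5,"yaw":0.3},{"x":0.1,"y":0,"z":6.5,"yaw":0.3},{"x":0.1,"y":0,"z":7.5,"yaw":0.3},{"x":0.1,"y":0,"z":8.3,"yaw":0.3},{"x":0.1,"y":0,"z":8.8,"yaw":0.3},{"x":0.1,"y":0,"z":8.9,"yaw":0.3},{"x":0.1,"y":0,"z":8.9,"yaw":0.3}]}}

```text
clock: 6.4
eef_pos: [0.5394, -0.0974, 0.0364]
tool_rot: [0.686, 0.728, 0.0, 0.0]
ft_force: [-0.2, 0.4, -0.8]
grip_width: 0.0276
grasp_force: 59.2
```

Call:
{"name": "move_arm", "arguments": {"motion": [{"x":0,"y":0,"z":0,"yaw":0},{"x":0,"y":0,"z":0,"yaw":0},{"x":0,"y":0,"z":0,"yaw":0},{"x":0,"y":0,"z":0,"yaw":0},{"x":0,"y":0,"z":-2,"yaw":0},{"x":0,"y":0,"z":-5,"yaw":0},{"x":0,"y":0,"z":-10,"yaw":0},{"x":-5,"y":-1.8,"z":-10,"yaw":0},{"x":-10,"y":-3.6,"z":-10,"yaw":0},{"x":-15,"y":-5.5,"z":-10,"yaw":0},{"x":-20.2,"y":-7.4,"z":-10,"yaw":0},{"x":-20.2,"y":-7.4,"z":-10,"yaw":0},{"x":-20.2,"y":-7.4,"z":-10,"yaw":0}], "gripper": 0.3}}

```text
clock: 8.02
eef_pos: [0.4768, -0.3032, 0.1359]
tool_rot: [0.686, 0.727, 0.0, -0.0]
ft_force: [0.1, 1.0, -0.1]
grip_width: 0.0552
grasp_force: 0.0
```

```bash
python3 - <<'E'
from h import *
np.set_printoptions(precision=4,suppress=True)
m=bot.camera_model("wrist");o,y=tip();im=bot.camera("wrist")
cv2.imwrite("pics/w3.png",im)
print(o["clock"],o["eef_pos"],y,o["ft_force"])
s=bot.camera("scene");cv2.imwrite("pics/w3c.png",np.hstack([cv2.resize(im[120:400,200:440],(400,467),interpolation=2),cv2.resize(s[180:274,200:280],(397,467),interpolation=2)]))
E
```

```text
8.025 [ 0.4768 -0.3032  0.1359] 1.628772630441622 [ 0.1156  0.9947 -0.1231]
```

View pics/w3c.png

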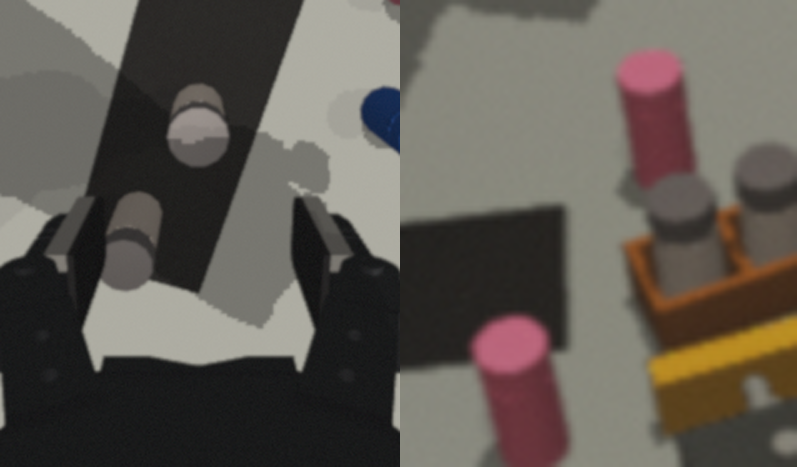

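Spare 2's cap is at wrist px (319,202), with the third spare at (276,276). In the scene crop, cell 1's tube stands upright and level with cell 0's.

```bash
python3 - <<'E'
from h import *
print(hit("wrist",[(318.7,201.3),(276,276)],.069))
E
```

```text
[[ 0.47763321 -0.3021648   0.069     ]
 [ 0.44550383 -0.37001442  0.069     ]]
```

Call:
{"name": "move_arm", "arguments": {"motion": [{"x":0.1,"y":0.1,"z":4,"yaw":0},{"x":0.1,"y":0.1,"z":7,"yaw":0},{"x":0.1,"y":0.1,"z":9,"yaw":0},{"x":0.1,"y":0.1,"z":10,"yaw":0},{"x":0.1,"y":0.1,"z":10,"yaw":0},{"x":0.1,"y":0.1,"z":10,"yaw":0}]}}

```text
clock: 8.88
eef_pos: [0.479, -0.3025, 0.0372]
tool_rot: [0.686, 0.728, 0.0, 0.001]
ft_force: [0.2, -0.1, -0.1]
grip_width: 0.0557
grasp_force: 0.0
```

Call:
{"name": "move_arm", "arguments": {"motion": [{"x":0,"y":0,"z":0,"yaw":0},{"x":0,"y":0,"z":0,"yaw":0},{"x":0,"y":0,"z":0,"yaw":0},{"x":0,"y":0,"z":0,"yaw":0},{"x":0,"y":0,"z":0,"yaw":0},{"x":0,"y":0,"z":0,"yaw":0}], "gripper": -1}}

```text
clock: 9.62
eef_pos: [0.4786, -0.303, 0.0373]
tool_rot: [0.686, 0.727, 0.0, 0.001]
ft_force: [-1.3, -0.0, 5.9]
grip_width: 0.0267
grasp_force: 58.9
```

Call:
{"name": "move_arm", "arguments": {"motion": [{"x":0,"y":0,"z":-4,"yaw":0},{"x":0,"y":0,"z":-9,"yaw":0},{"x":4,"y":0.9,"z":-9,"yaw":0},{"x":9,"y":2,"z":-9,"yaw":0},{"x":14,"y":3.1,"z":-9,"yaw":0},{"x":19,"y":4.2,"z":-9,"yaw":0},{"x":24,"y":5.3,"z":-9,"yaw":0},{"x":29,"y":6.4,"z":-9,"yaw":0},{"x":32.5,"y":7.2,"z":-9,"yaw":0},{"x":32.5,"y":7.2,"z":-9,"yaw":0},{"x":32.5,"y":7.2,"z":-9,"yaw":0},{"x":32.5,"y":7.2,"z":-9,"yaw":0}]}}

```text
clock: 11.12
eef_pos: [0.5306, 0.0252, 0.126]
tool_rot: [0.687, 0.727, -0.0, -0.0]
ft_force: [0.7, 0.7, -1.2]
grip_width: 0.027
grasp_force: 59.2
```

```bash
python3 - <<'E'
from h import *
np.set_printoptions(precision=4,suppress=True)
o,y=tip();im=bot.camera("wrist");s=bot.camera("side")
cv2.imwrite("pics/w4.png",im);cv2.imwrite("pics/s4.png",s)
print(o["clock"],o["eef_pos"],y,o["ft_force"])
cv2.imwrite("pics/w4c.png",np.hstack([cv2.resize(im[180:350,250:390],(461,560),interpolation=2),cv2.resize(s[140:260,310:380],(327,560),interpolation=2)]))
E
```

```text
11.125 [0.5306 0.0252 0.126 ] 1.6277243169606748 [ 0.7395  0.7314 -1.2396]
```

View pics/w4c.png

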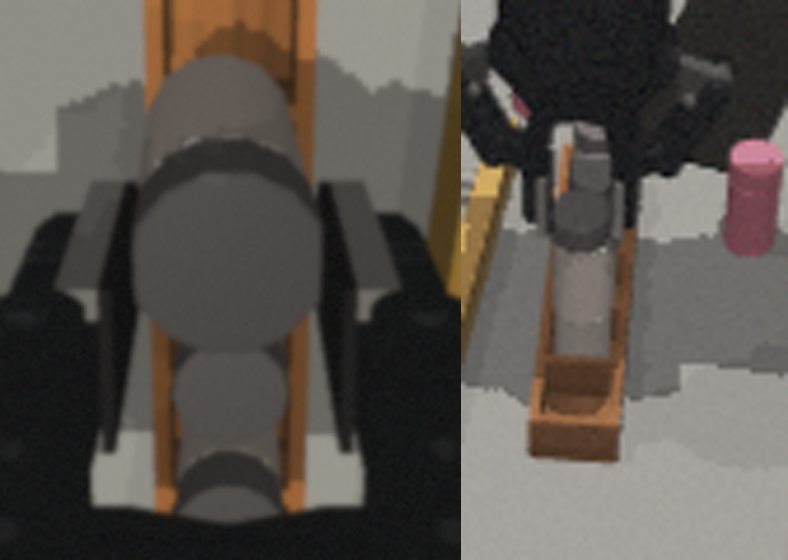

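The held cap is at wrist px (319,259). The tray edges run on either side of it, and the open cell 4 lies just below.

```bash
python3 - <<'E'
from h import *
f=lambda L:(np.array(L,float)+.5)/[461/140,560/170]-.5+[250,180]
print(hit("wrist",f([(227,262)]),.1577))
print(hit("wrist",f([(146,20),(316,20),(155,480),(304,480)]),.03))
# side: tray +y top corners
s=lambda L:(np.array(L,float)+.5)/[327/70,560/120]-.5+[310,140]
print(hit("side",s([(530-461,424),(620-461,431),(544-461,361),(625-461,361)]),.03))
E
```

```text
[[0.53089187 0.02439793 0.1577    ]]
[[ 0.50900433  0.02987265  0.03      ]
 [ 0.55421027  0.03245033  0.03      ]
 [ 0.51684149 -0.11334507  0.03      ]
 [ 0.56211038 -0.11077587  0.03      ]]
[[0.55060801 0.05313876 0.03      ]
 [0.50487165 0.05101067 0.03      ]
 [0.54982405 0.0098032  0.03      ]
 [0.50801804 0.00362624 0.03      ]]
```

Call:
{"name": "move_arm", "arguments": {"motion": [{"x":0.1,"y":0.05,"z":3,"yaw":0},{"x":0.1,"y":0.05,"z":5,"yaw":0},{"x":0.1,"y":0.05,"z":6.5,"yaw":0},{"x":0.1,"y":0.05,"z":7.5,"yaw":0},{"x":0.1,"y":0.05,"z":8.3,"yaw":0},{"x":0.1,"y":0.05,"z":8.8,"yaw":0},{"x":0.1,"y":0.05,"z":8.9,"yaw":0},{"x":0.1,"y":0.05,"z":8.9,"yaw":0}]}}

```text
clock: 12.22
eef_pos: [0.5316, 0.0274, 0.0375]
tool_rot: [0.686, 0.728, 0.0, 0.0]
ft_force: [-0.1, 0.4, -1.4]
grip_width: 0.0269
grasp_force: 59.3
```

Call:
{"name": "move_arm", "arguments": {"motion": [{"x":0,"y":0,"z":0,"yaw":0},{"x":0,"y":0,"z":0,"yaw":0},{"x":0,"y":0,"z":0,"yaw":0},{"x":0,"y":0,"z":0,"yaw":0},{"x":0,"y":0,"z":-2,"yaw":0},{"x":0,"y":0,"z":-5,"yaw":0},{"x":0,"y":0,"z":-10,"yaw":0}], "gripper": 0.3}}

```text
clock: 13.1
eef_pos: [0.5296, 0.0273, 0.1364]
tool_rot: [0.686, 0.728, -0.002, -0.002]
ft_force: [0.3, 0.1, 0.2]
grip_width: 0.0553
grasp_force: 0.0
```

Call:
{"name": "move_arm", "arguments": {"motion": [{"x":-0.5,"y":-0.5,"z":0,"yaw":10},{"x":-1.5,"y":-1.3,"z":0,"yaw":20},{"x":-2.5,"y":-2.2,"z":0,"yaw":30},{"x":-3.3,"y":-3,"z":0,"yaw":40},{"x":-4.2,"y":-3.8,"z":0,"yaw":50},{"x":-5,"y":-4.5,"z":0,"yaw":60},{"x":-6,"y":-5.2,"z":0,"yaw":70},{"x":-7,"y":-6,"z":0,"yaw":80},{"x":-7.6,"y":-6.6,"z":0,"yaw":90},{"x":-7.6,"y":-6.6,"z":0,"yaw":95},{"x":-7.6,"y":-6.6,"z":0,"yaw":95},{"x":-7.6,"y":-6.6,"z":0,"yaw":95}]}}

```text
clock: 14.6
eef_pos: [0.4699, -0.0524, 0.1371]
tool_rot: [1.0, -0.014, 0.0, -0.0]
ft_force: [-0.1, -0.2, -0.3]
grip_width: 0.0554
grasp_force: 0.0
```

```bash
python3 - <<'E'
from h import *
np.set_printoptions(precision=4,suppress=True)
o,y=tip();im=bot.camera("wrist");s=bot.camera("scene")
cv2.imwrite("pics/w5.png",im);cv2.imwrite("pics/s5.png",s)
print(o["clock"],o["eef_pos"],y,o["ft_force"],o["grip_width"])
cv2.imwrite("pics/w5c.png",np.hstack([cv2.resize(im,(480,300)),cv2.resize(s[185:285,235:395],(480,300),interpolation=2)][:1]+[cv2.resize(s[185:285,235:341],(318,300),interpolation=2)]))
E
```

```text
14.6 [ 0.4699 -0.0524  0.1371] -0.027255870723213258 [-0.131  -0.1736 -0.2689] 0.05537077450869929
```

View pics/w5c.png

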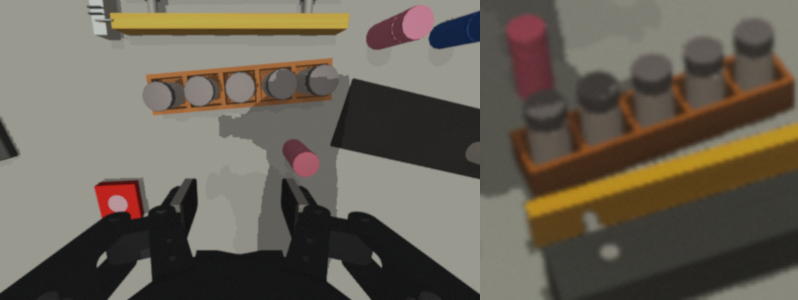

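All five cells hold tubes at equal cap height, and the third spare stands on the mat at wrist px (635,203). The fence runs square to the tool at about row 27 of the crop. Next I lower the fingers and approach the tray.

Call:
{"name": "move_arm", "arguments": {"motion": [{"x":0,"y":0,"z":4,"yaw":0},{"x":0,"y":0,"z":8,"yaw":0},{"x":0,"y":0,"z":11,"yaw":0},{"x":0,"y":0,"z":12,"yaw":0},{"x":0,"y":0,"z":12.1,"yaw":0},{"x":0,"y":0,"z":12.1,"yaw":0}]}}

```text
clock: 15.45
eef_pos: [0.4711, -0.0525, 0.0173]
tool_rot: [1.0, -0.014, 0.001, 0.0]
ft_force: [-0.1, 0.3, 0.0]
grip_width: 0.0554
grasp_force: 0.0
```

Call:
{"name": "move_arm", "arguments": {"motion": [{"x":1,"y":0,"z":0,"yaw":0},{"x":2,"y":0,"z":0,"yaw":0},{"x":2.5,"y":0,"z":0,"yaw":0},{"x":3,"y":0,"z":0,"yaw":0},{"x":3.5,"y":0,"z":0,"yaw":0},{"x":4,"y":0,"z":0,"yaw":0},{"x":4.5,"y":0,"z":0,"yaw":0},{"x":5,"y":0,"z":0,"yaw":0},{"x":5,"y":0,"z":0,"yaw":0},{"x":5,"y":0,"z":0,"yaw":0}]}}

```text
clock: 16.7
eef_pos: [0.5196, -0.0538, 0.016]
tool_rot: [1.0, -0.014, -0.0, -0.0]
ft_force: [-1.7, -0.8, 0.5]
grip_width: 0.0553
grasp_force: 0.9
```

```bash
python3 - <<'E'
from h import *
np.set_printoptions(precision=4,suppress=True)
o,y=tip();im=bot.camera("wrist");s=bot.camera("side")
cv2.imwrite("pics/w6.png",im);cv2.imwrite("pics/s6.png",s)
print(o["clock"],o["eef_pos"],y,o["ft_force"],o["grip_width"])
cv2.imwrite("pics/w6c.png",np.hstack([cv2.resize(im,(480,300)),cv2.resize(s[160:255,260:361],(319,300),interpolation=2)]))
E
```

```text
16.7 [ 0.5196 -0.0538  0.016 ] -0.02866537408729321 [-1.6856 -0.7583  0.5344] 0.055316225172002534
```

View pics/w6c.png

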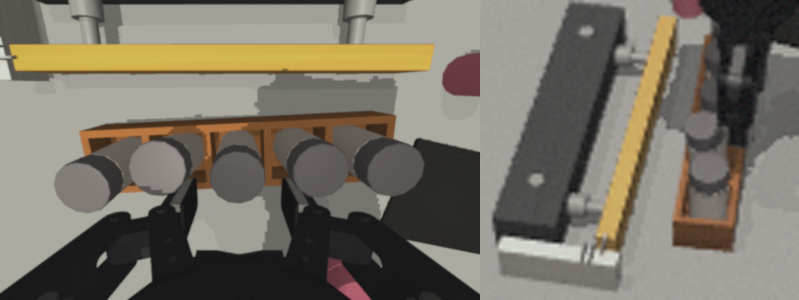

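The fingers touch the near side between tubes (about wrist px (240,260) and (385,260)). The tray is still slightly skew, the fence bar is at rest, and the wrist camera sees the bar edge and plungers well, so I'll use that as a travel gauge.

```bash
cat > fence.py <<'E'
from h import *
def edge(im,m):
    h=cv2.cvtColor(im,cv2.COLOR_BGR2HSV);k=cv2.inRange(h,(20,130,60),(35,255,255))
    k[150:]=0;P=[]
    for c in range(60,541,5):
        r=np.where(k[:,c])[0]
        if len(r)>4:
            # sub-pixel top edge from saturation profile
            t=r[0];s=h[max(t-3,0):t+4,c,1].astype(float);th=(s.min()+s.max())/2
            i=np.argmax(s>th);P.append((c,max(t-3,0)+i-(s[i]-th)/max(s[i]-s[i-1],1) if i else t))
    w=hit("wrist",P,.035,m);p=np.polyfit(w[:,1],w[:,0],1)
    e=w[:,0]-np.polyval(p,w[:,1]);k=abs(e)<.002;p=np.polyfit(w[k,1],w[k,0],1)
    return np.polyval(p,-.05),-np.arctan(p[0]),k.sum()
if __name__=="__main__":
    import sys
    m=bot.camera_model("wrist");o,y=tip();im=bot.camera("wrist")
    cv2.imwrite(f"pics/f{o['clock']:.2f}.png",im)
    print(o["clock"],np.round(o["eef_pos"],4),round(y,4),np.round(o["ft_force"],1),"bar far edge x, yaw, n",edge(im,m))
E
python3 fence.py
```

```text
16.8 [ 0.5197 -0.0538  0.016 ] -0.0286 [-1.4 -0.7  0.1] bar far edge x, yaw, n (np.float64(0.6111668763838717), np.float64(-0.02802919284810482), np.int64(97))
```

Call:
{"name": "move_arm", "arguments": {"motion": [{"x":0.3,"y":0,"z":0,"yaw":0},{"x":0.6,"y":0,"z":0,"yaw":0},{"x":0.9,"y":0,"z":0,"yaw":0},{"x":1.2,"y":0,"z":0,"yaw":0},{"x":1.5,"y":0,"z":0,"yaw":0},{"x":1.7,"y":0,"z":0,"yaw":0},{"x":1.7,"y":0,"z":0,"yaw":0},{"x":1.7,"y":0,"z":0,"yaw":0}]}}

```text
clock: 17.85
eef_pos: [0.5371, -0.0543, 0.0161]
tool_rot: [1.0, -0.014, 0.0, -0.0]
ft_force: [-2.8, -0.1, 1.9]
grip_width: 0.0554
grasp_force: 1.5
```

```bash
python3 fence.py
```

```text
17.85 [ 0.5371 -0.0543  0.0161] -0.0286 [-2.8 -0.1  1.9] bar far edge x, yaw, n (np.float64(0.611270816633217), np.float64(-0.028090171225960348), np.int64(88))
```

Call:
{"name": "move_arm", "arguments": {"motion": [{"x":0.2,"y":0,"z":0,"yaw":0},{"x":0.4,"y":0,"z":0,"yaw":0},{"x":0.6,"y":0,"z":0,"yaw":0},{"x":0.8,"y":0,"z":0,"yaw":0},{"x":0.9,"y":0,"z":0,"yaw":0},{"x":0.9,"y":0,"z":0,"yaw":0},{"x":0.9,"y":0,"z":0,"yaw":0}]}}

```text
clock: 18.77
eef_pos: [0.546, -0.0544, 0.017]
tool_rot: [1.0, -0.014, 0.0, -0.0]
ft_force: [-5.6, 1.2, 8.9]
grip_width: 0.0556
grasp_force: 3.9
```

```bash
python3 fence.py
```

```text
18.775 [ 0.546  -0.0544  0.017 ] -0.0286 [-5.6  1.2  8.9] bar far edge x, yaw, n (np.float64(0.6115293213433294), np.float64(-0.027498053454586124), np.int64(56))
```

```bash
python3 - <<'E'
import cv2,numpy as np
from workcell import bot
s=bot.camera("side");im=cv2.imread("pics/f18.77.png") 
import glob
im=cv2.imread(sorted(glob.glob("pics/f18*"))[-1])
cv2.imwrite("pics/v7.png",np.hstack([cv2.resize(im,(480,300)),cv2.resize(s[160:255,260:361],(319,300),interpolation=2)]))
E
```

```text
(no output)
```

View pics/v7.png

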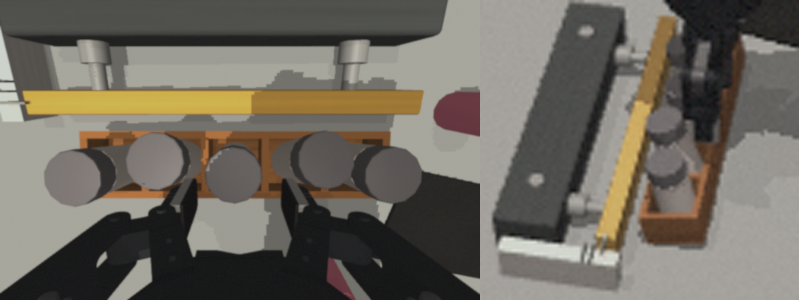

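```bash
python3 - <<'E'
from h import *
np.set_printoptions(precision=4,suppress=True)
f=lambda L:(np.array(L,float)+.5)/.75-.5
print("tray far/near edge",hit("wrist",f([(82,132),(388,132),(95,197),(362,197)]),.03))
print("bar near bottom",hit("wrist",f([(60,113),(400,113)]),.035))
print("caps",hit("wrist",f([(78,178),(155,160),(233,174),(325,160),(388,175)]),.069))
s=lambda L:(np.array(L,float)+.5-[480,0])/[319/101,300/95]-.5+[260,160]
print("side caps cell4,3",hit("side",s([(668,160),(665,125)]),.069))
print("side tray end",hit("side",s([(641,207),(700,214),(713,160)]),.03), hit("side",s([(641,240),(700,245)]),0))
E
```

```text
tray far/near edge [[ 0.5864  0.049   0.03  ]
 [ 0.5806 -0.1572  0.03  ]
 [ 0.5382  0.0496  0.03  ]
 [ 0.5327 -0.1452  0.03  ]]
bar near bottom [[ 0.6     0.057   0.035 ]
 [ 0.5938 -0.1598  0.035 ]]
caps [[ 0.5687  0.0289  0.069 ]
 [ 0.5776 -0.0132  0.069 ]
 [ 0.5687 -0.0533  0.069 ]
 [ 0.5751 -0.1011  0.069 ]
 [ 0.5658 -0.1349  0.069 ]]
side caps cell4,3 [[ 0.5669  0.0262  0.069 ]
 [ 0.5749 -0.0092  0.069 ]]
side tray end [[ 0.5857  0.0418  0.03  ]
 [ 0.5404  0.0421  0.03  ]
 [ 0.5382 -0.0141  0.03  ]] [[ 0.5852  0.0496  0.    ]
 [ 0.5395  0.0478 -0.    ]]
```

The fingers at this opening ride on the tray rim instead of its side. The near face is at x=0.536 while the TCP is at 0.546, Fz is +9 N, and caps 1 and 3 lean. The tray itself is flat, square and 13 mm short of the fence. I'll lift, back off and shut the fingers so the tips sit at the TCP, then push low.

Call:
{"name": "move_arm", "arguments": {"motion": [{"x":0,"y":0,"z":-0.8,"yaw":0},{"x":-0.4,"y":0,"z":-1.5,"yaw":0},{"x":-1,"y":0,"z":-2,"yaw":0},{"x":-2,"y":0,"z":-2,"yaw":0},{"x":-3,"y":0,"z":-2,"yaw":0},{"x":-4,"y":0,"z":-2,"yaw":0},{"x":-4,"y":0,"z":-2,"yaw":0}]}}

```text
clock: 19.75
eef_pos: [0.5046, -0.0534, 0.0359]
tool_rot: [1.0, -0.014, -0.001, -0.0]
ft_force: [0.2, -0.8, 0.1]
grip_width: 0.0556
grasp_force: 0.0
```

Call:
{"name": "move_arm", "arguments": {"motion": [{"x":0,"y":0,"z":0,"yaw":0},{"x":0,"y":0,"z":0,"yaw":0},{"x":0,"y":0,"z":0,"yaw":0},{"x":0,"y":0,"z":0,"yaw":0},{"x":0,"y":0,"z":0,"yaw":0},{"x":0,"y":0,"z":1,"yaw":0},{"x":0,"y":0,"z":2,"yaw":0},{"x":0,"y":0,"z":2.3,"yaw":0},{"x":0,"y":0,"z":2.3,"yaw":0}], "gripper": -1}}

```text
clock: 20.88
eef_pos: [0.5053, -0.0534, 0.0125]
tool_rot: [1.0, -0.014, -0.001, -0.0]
ft_force: [0.2, 0.5, -0.2]
grip_width: 0.0003
grasp_force: 0.0
```

```bash
python3 fence.py; python3 - <<'E'
import cv2,numpy as np,glob,os
from workcell import bot
s=bot.camera("side");im=cv2.imread(max(glob.glob("pics/f*.png"),key=os.path.getmtime))
cv2.imwrite("pics/v8.png",np.hstack([cv2.resize(im,(480,300)),cv2.resize(s[160:255,260:361],(319,300),interpolation=2)]))
E
```

```text
20.875 [ 0.5053 -0.0534  0.0125] -0.0286 [ 0.2  0.5 -0.2] bar far edge x, yaw, n (np.float64(0.6111503577838605), np.float64(-0.02792469989778511), np.int64(97))
```

View pics/v8.png

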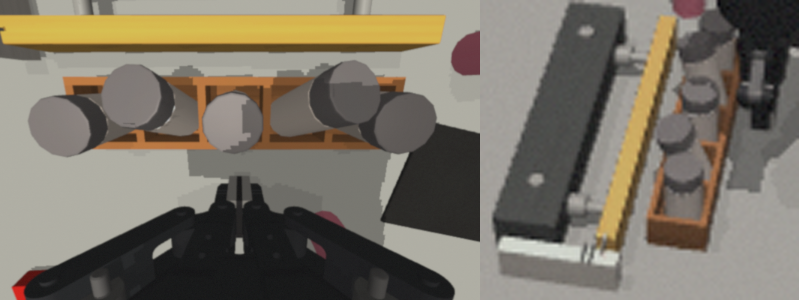

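Shut fingers now stand at wrist px (320,250), 19 mm short of the tray side. Caps 1 and 3 (wrist px (457,124) and (184,129)) still lean toward the fence, so I'll triangulate them.

```bash
python3 - <<'E'
from h import *
np.set_printoptions(precision=4,suppress=True)
f=lambda L:(np.array(L,float)+.5)/.75-.5
s=lambda L:(np.array(L,float)+.5-[480,0])/[319/101,300/95]-.5+[260,160]
W=f([(67,125),(138,97),(232,123),(343,93),(398,122)]);S=s([(685,173),(676,130),(701,94),(697,46),(717,20)])
def P(n,px):
    m=bot.camera_model(n);u=cv2.undistortPoints(px.reshape(-1,1,2),np.array(m["K"]),np.array(m["dist"])).reshape(-1,2)
    return np.linalg.inv(m["world_from_camera"])[:3],u.T
a,u=P("wrist",W);b,v=P("side",S)
X=cv2.triangulatePoints(a,b,u,v);print((X[:3]/X[3]).T)
print("tray corners",hit("wrist",f([(66,78),(404,78),(78,150),(380,150)]),.03))
E
```

```text
[[ 0.555   0.0315  0.0622]
 [ 0.568  -0.0083  0.0656]
 [ 0.5543 -0.0529  0.0621]
 [ 0.5667 -0.1097  0.0593]
 [ 0.553  -0.1348  0.0666]]
tray corners [[ 0.5811  0.05    0.03  ]
 [ 0.5752 -0.1588  0.03  ]
 [ 0.5349  0.0525  0.03  ]
 [ 0.5292 -0.1502  0.03  ]]
```

Call:
{"name": "move_arm", "arguments": {"motion": [{"x":0,"y":0,"z":-4,"yaw":0},{"x":0,"y":0,"z":-9,"yaw":-5},{"x":0,"y":0,"z":-13,"yaw":-15},{"x":1,"y":1,"z":-13,"yaw":-25},{"x":2,"y":2,"z":-13,"yaw":-35},{"x":3,"y":2.5,"z":-13,"yaw":-45},{"x":4,"y":3,"z":-13,"yaw":-55},{"x":5.2,"y":4.1,"z":-13,"yaw":-65},{"x":5.2,"y":4.1,"z":-13,"yaw":-75},{"x":5.2,"y":4.1,"z":-13,"yaw":-85},{"x":5.2,"y":4.1,"z":-13,"yaw":-90},{"x":5.2,"y":4.1,"z":-13,"yaw":-90},{"x":5.2,"y":4.1,"z":-13,"yaw":-90}], "gripper": 0.7}}

```text
clock: 22.6
eef_pos: [0.5567, -0.0959, 0.1433]
tool_rot: [0.718, 0.696, 0.0, 0.0]
ft_force: [0.4, 0.1, 0.3]
grip_width: 0.0726
grasp_force: 0.0
```

```bash
cat > fit.py <<'E'
from h import *
from scipy.optimize import minimize
np.set_printoptions(precision=4,suppress=True)
t=np.linspace(0,2*np.pi,40,endpoint=False);C=np.c_[np.cos(t)*.015,np.sin(t)*.015,0*t]
def hull(p,M,z0=0):
    x,y,a,b=p;ax=np.array([a,b,1]);ax/=np.linalg.norm(ax)   # lean a,b = dx/dz, dy/dz
    R=cv2.Rodrigues(np.cross([0,0,1],ax)*(np.arcsin(min(1,np.hypot(a,b)))/max(np.hypot(a,b),1e-9)))[0]
    X=np.vstack([C+[0,0,z0],C+[0,0,.065]])@R.T+[x,y,.004+.015*np.hypot(a,b)*.5]
    T=np.linalg.inv(M["world_from_camera"]);q,_=cv2.projectPoints(X,cv2.Rodrigues(T[:3,:3])[0],T[:3,3],np.array(M["K"]),np.array(M["dist"]))
    m=np.zeros((400,640),np.uint8);cv2.fillPoly(m,[np.round(cv2.convexHull(q.astype(np.float32))*16).astype(np.int32)],1,shift=4) if 0 else cv2.fillConvexPoly(m,np.round(cv2.convexHull(q.astype(np.float32))*16).astype(np.int32),1,shift=4)
    return m.astype(bool)
def fit(views,p0):
    # views: list of (mask,model); tray hides the lower 26 mm, so the hull part below z0=.03 is 'don't care'
    def cost(p):
        if np.hypot(p[2],p[3])>.5:return 1e5
        s=0
        for mk,M in views:
            full=hull(p,M);up=hull(p,M,.028);s+=((mk&~full).sum()+(up&~mk).sum())/mk.sum()
        return s+ (p[2]**2+p[3]**2)*.05
    sx=np.array([p0]+[np.array(p0)+d for d in np.diag([.004,.004,.1,.1])])
    r=minimize(cost,p0,method="Nelder-Mead",options=dict(initial_simplex=sx,xatol=2e-4,fatol=1e-4,maxiter=300))
    return r.x,r.fun
E
cat > look.py <<'E'
from fit import *
import sys
cams=sys.argv[1].split(",");cells=np.array(eval(sys.argv[2]))
o,y=tip();print(o["clock"],o["eef_pos"],y,o["grip_width"])
V={}
for n in cams:
    M=bot.camera_model(n);im=bot.camera(n);cv2.imwrite(f"pics/L{o['clock']:.2f}{n}.png",im)
    V[n]=(M,[r for r in bot.cut_out(n,"tube0") if r["mask"].sum()>60])
for i,c in enumerate(cells):
    vs=[];info=[]
    for n,(M,R) in V.items():
        pr=hull([*c,0,0],M);best=max(R,key=lambda r:(r["mask"]&pr).sum()/(r["mask"]|pr).sum(),default=None)
        if best is not None and (best["mask"]&pr).sum()>.3*best["mask"].sum(): vs.append((best["mask"],M));info.append(n)
    print(i,fit(vs,[*c,0,0]) if vs else None,info)
E
python3 look.py wrist,scene,side "[(.557+.0283*.082-.0047,-.136),(.555,-.095),(.5555,-.054),(.557,-.013),(.558,.028)]"
```

```text
22.6 [ 0.5567 -0.0959  0.1433] 1.5409219315423157 0.07260731193135624Traceback (most recent call last):
  File "look.py", line 12, in <module>
    pr=hull([*c,0,0],M);best=max(R,key=lambda r:(r["mask"]&pr).sum()/(r["mask"]|pr).sum(),default=None)
  File "fit.py", line 6, in hull
    x,y,a,b=p;ax=np.array([a,b,1]);ax/=np.linalg.norm(ax)   # lean a,b = dx/dz, dy/dz
                                   ^^^^^^^^^^^^^^^^^^^^^^
numpy._core._exceptions._UFuncOutputCastingError: Cannot cast ufunc 'divide' output from dtype('float64') to dtype('int64') with casting rule 'same_kind'
```

```bash
sed -i 's/np.array(\[a,b,1\])/np.array([a,b,1.])/' fit.py; sed -i 's/,1,shift=4) if 0 else cv2.fillConvexPoly.*$/,1,shift=4)/; s/cv2.fillPoly(m,\[np.round(cv2.convexHull(q.astype(np.float32))\*16).astype(np.int32)\]/cv2.fillConvexPoly(m,np.round(cv2.convexHull(q.astype(np.float32))*16).astype(np.int32)/' fit.py
python3 look.py wrist,scene,side "[(.5545,-.136),(.555,-.095),(.5555,-.054),(.557,-.013),(.558,.028)]"
```

```text
22.9 [ 0.5566 -0.0959  0.1431] 1.541925715090639 0.07245468305197651
0 (array([ 0.5511, -0.1367,  0.0296,  0.0337]), np.float64(0.8890528343018735)) ['wrist', 'scene', 'side']
1 (array([ 0.5525, -0.0868,  0.2171, -0.3712]), np.float64(1.4670182588419622)) ['wrist', 'scene', 'side']
2 (array([ 0.5545, -0.0553,  0.0231,  0.0391]), np.float64(0.5543177855050553)) ['wrist', 'scene', 'side']
3 (array([ 0.5502, -0.0188,  0.3217,  0.2015]), np.float64(0.4792383521682456)) ['wrist', 'side']
4 (array([ 0.5537,  0.0315,  0.0351, -0.049 ]), np.float64(0.334464579156551)) ['wrist', 'scene', 'side']
```

Call:
{"name": "move_arm", "arguments": {"motion": [{"x":-0.7,"y":-0.2,"z":3,"yaw":0},{"x":-0.7,"y":-0.2,"z":6,"yaw":0},{"x":-0.7,"y":-0.2,"z":9,"yaw":0},{"x":-0.7,"y":-0.2,"z":10.5,"yaw":0},{"x":-0.7,"y":-0.2,"z":10.7,"yaw":0},{"x":-0.7,"y":-0.2,"z":10.7,"yaw":0}]}}

```text
clock: 23.95
eef_pos: [0.5553, -0.103, 0.037]
tool_rot: [0.717, 0.697, 0.0, 0.001]
ft_force: [0.1, -0.4, 0.3]
grip_width: 0.073
grasp_force: 0.0
```

Call:
{"name": "move_arm", "arguments": {"motion": [{"x":0,"y":0,"z":0,"yaw":0},{"x":0,"y":0,"z":0,"yaw":0},{"x":0,"y":0,"z":0,"yaw":0},{"x":0.3,"y":0,"z":0,"yaw":0},{"x":0.6,"y":0,"z":0,"yaw":0},{"x":0.6,"y":0,"z":0,"yaw":0}], "gripper": -0.2}}

```text
clock: 24.7
eef_pos: [0.5545, -0.0965, 0.036]
tool_rot: [0.717, 0.697, -0.0, -0.0]
ft_force: [0.4, 0.1, 0.1]
grip_width: 0.0342
grasp_force: 0.0
```

```bash
python3 look.py wrist,scene,side "[(.5545,-.136),(.555,-.095),(.5555,-.054),(.557,-.013),(.558,.028)]"
```

```text
24.7 [ 0.5545 -0.0965  0.036 ] 1.5426763841288231 0.03424529535793879
0 (array([ 0.5603, -0.1523, -0.1366,  0.4244]), np.float64(1.8135850575570467)) ['wrist', 'scene', 'side']
1 (array([ 0.5505, -0.0906,  0.0936, -0.2246]), np.float64(1.3577834181549902)) ['wrist', 'scene', 'side']
2 (array([ 0.5553, -0.0533,  0.0078,  0.0158]), np.float64(0.3488958194120044)) ['wrist', 'scene', 'side']
3 (array([ 0.5528, -0.0184,  0.2566,  0.1773]), np.float64(0.5171584522565797)) ['wrist', 'scene', 'side']
4 (array([ 0.5556,  0.0317, -0.0151, -0.0059]), np.float64(0.2187452119686551)) ['wrist', 'scene', 'side']
```

Call:
{"name": "move_arm", "arguments": {"motion": [{"x":0,"y":0,"z":0,"yaw":0},{"x":0,"y":0,"z":0,"yaw":0},{"x":0,"y":0,"z":-3,"yaw":0},{"x":0,"y":0,"z":-8,"yaw":0},{"x":4,"y":0,"z":-8,"yaw":0},{"x":8.6,"y":0,"z":-8,"yaw":0},{"x":8.6,"y":0,"z":-8,"yaw":0},{"x":8.6,"y":0,"z":-4,"yaw":0},{"x":8.6,"y":0,"z":-1,"yaw":0},{"x":8.6,"y":0,"z":0,"yaw":0},{"x":8.6,"y":0,"z":0,"yaw":0}], "gripper": 0.7}}

```text
clock: 26.38
eef_pos: [0.5567, -0.0115, 0.0358]
tool_rot: [0.717, 0.697, -0.0, -0.0]
ft_force: [0.7, -0.0, 0.5]
grip_width: 0.0726
grasp_force: 0.0
```

Call:
{"name": "move_arm", "arguments": {"motion": [{"x":0,"y":0,"z":0,"yaw":0},{"x":0,"y":0,"z":0,"yaw":0},{"x":0,"y":0,"z":0,"yaw":0},{"x":-0.3,"y":0,"z":0,"yaw":0},{"x":-0.3,"y":0,"z":0,"yaw":0}], "gripper": -0.2}}

```text
clock: 27.0
eef_pos: [0.5569, -0.0141, 0.0362]
tool_rot: [0.717, 0.697, -0.0, 0.0]
ft_force: [0.3, 0.1, -0.2]
grip_width: 0.0342
grasp_force: 0.1
```

Call:
{"name": "move_arm", "arguments": {"motion": [{"x":0,"y":0,"z":0,"yaw":0},{"x":0,"y":0,"z":0,"yaw":0},{"x":0,"y":0,"z":-3,"yaw":0},{"x":0,"y":0,"z":-8,"yaw":0},{"x":-3,"y":0,"z":-11,"yaw":0},{"x":-6,"y":0,"z":-12,"yaw":0},{"x":-6,"y":0,"z":-12,"yaw":0},{"x":-6,"y":0,"z":-12,"yaw":0}], "gripper": 0.7}}

```text
clock: 28.0
eef_pos: [0.5548, -0.0735, 0.1555]
tool_rot: [0.717, 0.697, -0.0, -0.001]
ft_force: [-0.7, 0.9, -0.1]
grip_width: 0.0728
grasp_force: 0.0
```

```bash
python3 look.py wrist,scene,side "[(.5545,-.136),(.555,-.095),(.5555,-.054),(.557,-.013),(.558,.028)]"
```

```text
28.0 [ 0.5548 -0.0735  0.1555] 1.5421106388598012 0.0727838556501353
0 (array([ 0.5563, -0.1354,  0.0155, -0.0008]), np.float64(0.9810489605511986)) ['scene', 'side']
1 (array([ 0.5533, -0.0909,  0.0339, -0.168 ]), np.float64(0.7862582636388094)) ['wrist', 'scene', 'side']
2 (array([ 0.5566, -0.0521, -0.0157,  0.0009]), np.float64(1.072720889618084)) ['wrist', 'scene', 'side']
3 (array([ 0.5523, -0.0135,  0.0232, -0.0066]), np.float64(0.8082394688470412)) ['wrist', 'scene', 'side']
4 (array([ 0.5551,  0.0299,  0.0053, -0.0123]), np.float64(0.23971269566647477)) ['wrist', 'scene', 'side']
```

```bash
cat > each.py <<'E'
from fit import *
import sys
c=eval(sys.argv[1])
for n in sys.argv[2].split(","):
    M=bot.camera_model(n);im=bot.camera(n);R=bot.cut_out(n,"tube0");pr=hull([*c,0,0],M)
    for r in sorted(R,key=lambda r:-(r["mask"]&pr).sum()/(r["mask"]|pr).sum())[:2]:
        ys,xs=np.where(r["mask"]);q=np.where(pr)
        print(n,r["score"],"mask",xs.min(),xs.max(),ys.min(),ys.max(),"upright would be",q[1].min(),q[1].max(),q[0].min(),q[0].max(),"fit",fit([(r["mask"],M)],[*c,0,0]))
E
for c in "(.554,-.095)" "(.5555,-.054)"; do python3 each.py "$c" wrist,scene,side; done
```

```text
wrist 0.76 mask 302 337 188 244 upright would be 301 335 186 235 fit (array([ 0.5518, -0.0923,  0.0672, -0.1786]), np.float64(0.019207375282089146))
wrist 0.79 mask 302 335 147 188 upright would be 301 335 186 235 fit (array([ 0.5551, -0.0678,  0.0135,  0.3058]), np.float64(0.09381285882696956))
scene 0.73 mask 267 286 215 237 upright would be 270 287 213 244 fit (array([ 0.5574, -0.0927,  0.0121, -0.1961]), np.float64(0.12039622024434023))
scene 0.98 mask 176 196 256 285 upright would be 270 287 213 244 fit (array([ 0.5415, -0.0913,  0.4122, -0.2342]), np.float64(1.6202420984238162))
side 0.66 mask 327 337 171 188 upright would be 326 338 172 198 fit (array([ 0.5514, -0.1217,  0.0598,  0.4183]), np.float64(0.3306073046592971))
side 0.43 mask 324 335 184 197 upright would be 326 338 172 198 fit (array([ 0.5571, -0.0858, -0.0258,  0.4808]), np.float64(0.47559404342292994))
wrist 0.87 mask 301 334 147 187 upright would be 300 336 146 190 fit (array([ 0.556 , -0.0539, -0.0121,  0.0364]), np.float64(0.05471832506985842))
wrist 0.74 mask 302 337 186 242 upright would be 300 336 146 190 fit (array([ 0.5513, -0.0906,  0.0714, -0.2138]), np.float64(0.02349867240448124))
scene 0.65 mask 290 303 208 232 upright would be 289 304 208 239 fit (array([ 0.5555, -0.0532,  0.029 , -0.0188]), np.float64(0.09220986375673652))
scene 0.28 mask 248 345 210 250 upright would be 289 304 208 239 fit (array([ 0.5751, -0.0534,  0.4055,  0.2177]), np.float64(0.910682430257593))
side 0.72 mask 322 333 195 210 upright would be 323 335 183 209 fit (array([ 0.5596, -0.0389, -0.1013,  0.4346]), np.float64(0.25995800315741857))
side 0.54 mask 324 335 184 197 upright would be 323 335 183 209 fit (array([ 0.5573, -0.0539, -0.0381,  0.0519]), np.float64(0.8825601145127568))
```

Tube 3 is upright again. Tube 1 still leans about 0.18 rad toward tube 0, so I'll pinch it, lift it 15 mm, shift it and drop it back.

Call:
{"name": "move_arm", "arguments": {"motion": [{"x":-2.8,"y":0,"z":3,"yaw":0},{"x":-2.8,"y":0,"z":7,"yaw":0},{"x":-2.8,"y":0,"z":10,"yaw":0},{"x":-2.8,"y":0,"z":11.9,"yaw":0},{"x":-2.8,"y":0,"z":11.9,"yaw":0},{"x":-2.8,"y":0,"z":11.9,"yaw":0}]}}

```text
clock: 29.65
eef_pos: [0.5552, -0.102, 0.038]
tool_rot: [0.717, 0.697, 0.0, 0.001]
ft_force: [0.5, 0.2, 0.4]
grip_width: 0.0727
grasp_force: 0.0
```

Call:
{"name": "move_arm", "arguments": {"motion": [{"x":0,"y":0,"z":0,"yaw":0},{"x":0,"y":0,"z":0,"yaw":0},{"x":0,"y":0,"z":0,"yaw":0},{"x":0,"y":0,"z":0,"yaw":0},{"x":0,"y":0,"z":0,"yaw":0},{"x":0,"y":0,"z":-0.5,"yaw":0},{"x":0.1,"y":0,"z":-1,"yaw":0},{"x":0.4,"y":0,"z":-1.5,"yaw":0},{"x":0.4,"y":0,"z":-1.5,"yaw":0}], "gripper": -1}}

```text
clock: 30.78
eef_pos: [0.5546, -0.0982, 0.0526]
tool_rot: [0.717, 0.697, -0.0, 0.0]
ft_force: [-0.1, -2.5, 0.7]
grip_width: 0.0271
grasp_force: 59.2
```

```bash
python3 - <<'E'
from h import *
print(bot.get_obs()["grip_width"])
E
python3 each.py "(.5555,-.097)" scene,wrist
```

```text
0.027056278601655714
scene 0.72 mask 250 345 210 249 upright would be 270 286 213 245 fit (array([ 0.5659, -0.1166,  0.4231, -0.045 ]), np.float64(0.9331673774314763))
scene 0.95 mask 130 150 217 246 upright would be 270 286 213 245 fit (array([ 0.5368, -0.0911,  0.4472, -0.1814]), np.float64(1.641365994301688))
wrist 0.65 mask 290 347 184 286 upright would be 291 348 187 269 fit (array([ 0.5507, -0.0905,  0.0662, -0.3422]), np.float64(0.03852732985559729))
wrist 0.96 mask 278 342 36 107 upright would be 291 348 187 269 fit (array([ 0.5566, -0.1103,  0.0716,  0.3961]), np.float64(1.7581005906349856))
```

Call:
{"name": "move_arm", "arguments": {"motion": [{"x":0,"y":0,"z":0,"yaw":0},{"x":0,"y":0,"z":0,"yaw":0},{"x":0,"y":0,"z":0,"yaw":0},{"x":0,"y":0,"z":-4,"yaw":0},{"x":0,"y":0,"z":-8,"yaw":0},{"x":2,"y":0,"z":-10.5,"yaw":0},{"x":2,"y":0,"z":-10.5,"yaw":0},{"x":2,"y":0,"z":-10.5,"yaw":0}], "gripper": 0.3}}

```text
clock: 31.98
eef_pos: [0.5545, -0.0779, 0.1561]
tool_rot: [0.717, 0.697, -0.001, -0.001]
ft_force: [0.3, 0.2, -0.8]
grip_width: 0.0555
grasp_force: 0.0
```

```bash
for c in "(.554,-.137)" "(.555,-.096)" "(.5555,-.054)"; do python3 each.py "$c" wrist,scene|awk 'NR%2'; done
```

```text
wrist 0.55 mask 300 332 221 267 upright would be 303 336 219 273 fit (array([ 0.5513, -0.1344, -0.0098,  0.0552]), np.float64(0.02837054144163965))
scene 0.56 mask 253 269 217 242 upright would be 251 268 218 250 fit (array([ 0.5523, -0.1343,  0.0097,  0.0329]), np.float64(0.017152846919309062))
wrist 0.79 mask 299 332 181 224 upright would be 303 337 182 231 fit (array([ 0.5511, -0.092 ,  0.0024,  0.0531]), np.float64(0.03696597155313182))
scene 0.68 mask 273 287 212 237 upright would be 270 286 213 244 fit (array([ 0.5535, -0.0905,  0.0127, -0.0017]), np.float64(0.05329974333697031))
wrist 0.57 mask 301 335 141 180 upright would be 300 336 142 184 fit (array([ 0.5559, -0.0521, -0.0065,  0.0346]), np.float64(0.0656051099464342))
scene 0.81 mask 291 304 208 231 upright would be 289 304 208 239 fit (array([ 0.5545, -0.0519,  0.038 , -0.0024]), np.float64(0.0874849529213454))
```

Call:
{"name": "move_arm", "arguments": {"motion": [{"x":0.5,"y":-1,"z":0,"yaw":10},{"x":1,"y":-2,"z":0,"yaw":20},{"x":1.5,"y":-3,"z":0,"yaw":30},{"x":2,"y":-4,"z":0,"yaw":40},{"x":2.4,"y":-5.5,"z":0,"yaw":50},{"x":2.4,"y":-5.5,"z":0,"yaw":60},{"x":2.4,"y":-5.5,"z":0,"yaw":70},{"x":2.4,"y":-5.5,"z":0,"yaw":80},{"x":2.4,"y":-5.5,"z":0,"yaw":90},{"x":2.4,"y":-5.5,"z":0,"yaw":90},{"x":2.4,"y":-5.5,"z":0,"yaw":90}], "gripper": -1}}

```text
clock: 33.95
eef_pos: [0.5009, -0.0523, 0.1572]
tool_rot: [1.0, -0.013, 0.0, 0.0]
ft_force: [0.1, -0.4, 0.4]
grip_width: 0.0001
grasp_force: 0.0
```

Call:
{"name": "move_arm", "arguments": {"motion": [{"x":0,"y":0,"z":5,"yaw":0},{"x":0,"y":0,"z":10,"yaw":0},{"x":0,"y":0,"z":13,"yaw":0},{"x":0,"y":0,"z":14.3,"yaw":0},{"x":0,"y":0,"z":14.3,"yaw":0},{"x":0,"y":0,"z":14.3,"yaw":0}]}}

```text
clock: 34.7
eef_pos: [0.5023, -0.0524, 0.0155]
tool_rot: [1.0, -0.014, 0.001, 0.0]
ft_force: [0.3, 0.0, -0.1]
grip_width: -0.0
grasp_force: 0.0
```

```bash
python3 fence.py
```

```text
34.7 [ 0.5023 -0.0524  0.0155] -0.0282 [ 0.3  0.  -0.1] bar far edge x, yaw, n (np.float64(0.6111624620027245), np.float64(-0.027627631147976933), np.int64(97))
```

Call:
{"name": "move_arm", "arguments": {"motion": [{"x":0.6,"y":0,"z":0.1,"yaw":0},{"x":1.2,"y":0,"z":0.2,"yaw":0},{"x":1.6,"y":0,"z":0.2,"yaw":0},{"x":1.9,"y":0,"z":0.2,"yaw":0},{"x":2.2,"y":0,"z":0.2,"yaw":0},{"x":2.5,"y":0,"z":0.2,"yaw":0},{"x":2.8,"y":0,"z":0.2,"yaw":0},{"x":2.8,"y":0,"z":0.2,"yaw":0}]}}

```text
clock: 35.75
eef_pos: [0.529, -0.0531, 0.0121]
tool_rot: [1.0, -0.014, 0.0, 0.0]
ft_force: [-0.1, 0.2, -0.6]
grip_width: -0.0001
grasp_force: 0.0
```

```bash
python3 fence.py;  for c in "(.566,-.134)" "(.567,-.093)" "(.569,-.011)"; do python3 each.py "$c" scene|awk 'NR%2'; done
```

```text
35.75 [ 0.529  -0.0531  0.0121] -0.0286 [-0.1  0.2 -0.6] bar far edge x, yaw, n (np.float64(0.6112059617559771), np.float64(-0.027824299079672536), np.int64(97))
scene 0.51 mask 251 268 216 242 upright would be 254 271 221 253 fit (array([ 0.5575, -0.1305, -0.1515, -0.0578]), np.float64(0.0439280579195868))
scene 0.68 mask 273 288 211 236 upright would be 273 289 216 248 fit (array([ 0.5662, -0.0936, -0.2744,  0.0955]), np.float64(0.07898800439967739))
scene 0.54 mask 307 320 202 226 upright would be 310 324 206 237 fit (array([ 0.5625, -0.014 , -0.1516,  0.0248]), np.float64(0.07537394612361753))
```

Call:
{"name": "move_arm", "arguments": {"motion": [{"x":0.2,"y":0,"z":0,"yaw":0},{"x":0.4,"y":0,"z":0,"yaw":0},{"x":0.6,"y":0,"z":0,"yaw":0},{"x":0.8,"y":0,"z":0,"yaw":0},{"x":0.8,"y":0,"z":0,"yaw":0}]}}

```text
clock: 36.72
eef_pos: [0.5369, -0.0533, 0.0119]
tool_rot: [1.0, -0.014, -0.0, -0.0]
ft_force: [-2.3, -0.2, 1.0]
grip_width: 0.0001
grasp_force: 1.3
```

```bash
python3 fence.py;  for c in "(.558,-.134)" "(.559,-.093)" "(.559,-.011)"; do python3 each.py "$c" scene|awk 'NR%2'; done
```

```text
36.725 [ 0.5369 -0.0533  0.0119] -0.0286 [-2.3 -0.2  1. ] bar far edge x, yaw, n (np.float64(0.6112648925964996), np.float64(-0.02799322249875351), np.int64(88))
scene 0.52 mask 254 269 219 244 upright would be 253 270 219 250 fit (array([ 0.5568, -0.1324,  0.0154, -0.0125]), np.float64(0.045200311910064406))
scene 0.79 mask 274 289 214 237 upright would be 272 288 214 245 fit (array([ 0.5601, -0.0914,  0.0034,  0.0254]), np.float64(0.061721189705455745))
scene 0.5 mask 308 321 204 228 upright would be 308 323 203 234 fit (array([ 0.5609, -0.0123, -0.0175, -0.039 ]), np.float64(0.0619806741984849))
```

Call:
{"name": "move_arm", "arguments": {"motion": [{"x":0.2,"y":0,"z":0,"yaw":0},{"x":0.4,"y":0,"z":0,"yaw":0},{"x":0.6,"y":0,"z":0,"yaw":0},{"x":0.8,"y":0,"z":0,"yaw":0},{"x":1.0,"y":0,"z":0,"yaw":0},{"x":1.2,"y":0,"z":0,"yaw":0},{"x":1.4,"y":0,"z":0,"yaw":0},{"x":1.6,"y":0,"z":0,"yaw":0},{"x":1.6,"y":0,"z":0,"yaw":0}]}}

```text
clock: 38.2
eef_pos: [0.5523, -0.0538, 0.0121]
tool_rot: [1.0, -0.014, -0.001, -0.0]
ft_force: [-4.3, 0.4, 2.3]
grip_width: -0.0002
grasp_force: 2.4
```

```bash
python3 fence.py;  for c in "(.572,-.134)" "(.574,-.093)" "(.575,-.011)"; do python3 each.py "$c" scene|awk 'NR%2'; done
```

```text
38.2 [ 0.5523 -0.0538  0.0121] -0.0286 [-4.3  0.4  2.3] bar far edge x, yaw, n (np.float64(0.6139295129632737), np.float64(-0.02685984056671705), np.int64(55))
scene 0.66 mask 257 270 225 247 upright would be 255 272 223 255 fit (array([ 0.5752, -0.1347,  0.0235,  0.0153]), np.float64(0.19417858388648587))
scene 0.77 mask 276 290 218 243 upright would be 274 291 218 250 fit (array([ 0.5734, -0.0926,  0.0422,  0.0387]), np.float64(0.03019377387149775))
scene 0.73 mask 310 323 208 232 upright would be 311 325 208 239 fit (array([ 0.5757, -0.0105, -0.0234, -0.0904]), np.float64(0.11116295896012314))
```

Call:
{"name": "move_arm", "arguments": {"motion": [{"x":0.1,"y":0,"z":0,"yaw":0},{"x":0.2,"y":0,"z":0,"yaw":0},{"x":0.3,"y":0,"z":0,"yaw":0},{"x":0.4,"y":0,"z":0,"yaw":0},{"x":0.5,"y":0,"z":0,"yaw":0},{"x":0.6,"y":0,"z":0,"yaw":0},{"x":0.7,"y":0,"z":0,"yaw":0},{"x":0.7,"y":0,"z":0,"yaw":0},{"x":0.7,"y":0,"z":0,"yaw":0}]}}

```text
clock: 39.67
eef_pos: [0.5563, -0.0539, 0.012]
tool_rot: [1.0, -0.014, -0.003, -0.0]
ft_force: [-11.7, -0.2, 9.5]
grip_width: -0.0
grasp_force: 6.0
```

```bash
python3 fence.py;  for c in "(.58,-.134)" "(.581,-.093)" "(.582,-.052)" "(.583,-.011)" "(.584,.03)"; do python3 each.py "$c" scene|awk 'NR%2'; done
```

```text
39.675 [ 0.5563 -0.0539  0.012 ] -0.0287 [-11.7  -0.2   9.5] bar far edge x, yaw, n (np.float64(0.6177940472550482), np.float64(-0.026712587991771355), np.int64(55))
scene 0.69 mask 256 272 225 250 upright would be 256 273 226 258 fit (array([ 0.5756, -0.1334,  0.0137, -0.0068]), np.float64(0.06688105290345439))
scene 0.74 mask 276 291 218 244 upright would be 275 292 220 252 fit (array([ 0.5742, -0.0894, -0.0063, -0.0057]), np.float64(0.04261721391156579))
scene 0.77 mask 295 308 216 239 upright would be 294 309 215 247 fit (array([ 0.5765, -0.0491,  0.1562, -0.0542]), np.float64(0.058605610741764305))
scene 0.86 mask 311 324 209 234 upright would be 312 327 210 241 fit (array([ 0.5787, -0.0148, -0.0444,  0.0276]), np.float64(0.05376449442266464))
scene 0.57 mask 331 342 205 228 upright would be 330 345 205 236 fit (array([ 0.5822,  0.0295,  0.006 , -0.0188]), np.float64(0.16477043738335914))
```

Fence travel is 6.6 mm, but Fz is +9.5 N and tube 2 seems to lean a little. The finger taper touches the rim and the wider part meets tube 2. I'll back off, shift to the gap between tubes 2 and 3, go lower and push again.

Call:
{"name": "move_arm", "arguments": {"motion": [{"x":-1,"y":0,"z":0,"yaw":0},{"x":-2,"y":0,"z":0,"yaw":0},{"x":-3,"y":0,"z":0,"yaw":0},{"x":-3.5,"y":-1.2,"z":0.3,"yaw":0},{"x":-3.5,"y":-2.4,"z":0.5,"yaw":0},{"x":-3.5,"y":-2.4,"z":0.6,"yaw":0},{"x":-3.5,"y":-2.4,"z":0.6,"yaw":0}]}}

```text
clock: 41.1
eef_pos: [0.5258, -0.0287, 0.006]
tool_rot: [1.0, -0.014, 0.0, 0.0]
ft_force: [-0.7, -0.0, 0.7]
grip_width: 0.0002
grasp_force: 0.0
```

```bash
cat > all.py <<'E'
from fit import *
import sys
# fit tray row: all five tubes in scene & wrist; args: x at y=-.05
x0,y0=float(sys.argv[1]),float(sys.argv[2]);cams=sys.argv[3].split(",")
V={n:(bot.camera_model(n),bot.camera(n),bot.cut_out(n,"tube0")) for n in cams}
for i in range(5):
    d=(i-2)*.041;c=(x0+.028*d,y0+d);vs=[]
    for n in cams:
        M,_,R=V[n];pr=hull([*c,0,0],M);b=max(R,key=lambda r:(r["mask"]&pr).sum()/(r["mask"]|pr).sum())
        f=fit([(b["mask"],M)],[*c,0,0]);print(i,n,round(b["score"],2),f[0],round(f[1],3))
E
python3 fence.py; python3 all.py .570 -.052 scene,wrist
```

```text
41.1 [ 0.5258 -0.0287  0.006 ] -0.0278 [-0.7 -0.   0.7] bar far edge x, yaw, n (np.float64(0.6134919298993925), np.float64(-0.028097807740834663), np.int64(97))
0 scene 0.66 [ 0.5735 -0.1344  0.0063  0.0108] 0.077
0 wrist 0.9 [ 0.5715 -0.133  -0.0302 -0.2968] 0.066
1 scene 0.88 [ 0.5674 -0.0892  0.1514 -0.0332] 0.061
1 wrist 0.74 [ 0.572  -0.0921  0.0063  0.0491] 0.048
2 scene 0.7 [ 0.5734 -0.0501  0.14   -0.0854] 0.062
2 wrist 0.78 [ 0.571  -0.0517  0.1294  0.0119] 0.09
3 scene 0.53 [ 0.5743 -0.0123  0.0817 -0.0505] 0.082
3 wrist 0.58 [ 0.5749 -0.0113 -0.0115 -0.0532] 0.064
4 scene 0.82 [ 0.5749  0.032   0.0776 -0.0335] 0.067
4 wrist 0.83 [ 0.5762  0.0313 -0.0026 -0.0234] 0.028
```

Tube 2 leans about 0.13 rad in both views, so I'll straighten it with the same cage-and-release move.

Call:
{"name": "move_arm", "arguments": {"motion": [{"x":0,"y":0,"z":-5,"yaw":0},{"x":0,"y":0,"z":-10,"yaw":-8},{"x":0.5,"y":0.4,"z":-12,"yaw":-18},{"x":1,"y":0.8,"z":-12,"yaw":-28},{"x":2,"y":1.2,"z":-12,"yaw":-38},{"x":3,"y":1.6,"z":-12,"yaw":-48},{"x":4,"y":2,"z":-12,"yaw":-58},{"x":4.7,"y":2.2,"z":-12,"yaw":-68},{"x":4.7,"y":2.2,"z":-12,"yaw":-78},{"x":4.7,"y":2.2,"z":-12,"yaw":-88},{"x":4.7,"y":2.2,"z":-12,"yaw":-90},{"x":4.7,"y":2.2,"z":-12,"yaw":-90}], "gripper": 0.5}}

```text
clock: 42.85
eef_pos: [0.5719, -0.0525, 0.1261]
tool_rot: [0.718, 0.696, -0.0, 0.0]
ft_force: [-0.5, -0.5, 0.7]
grip_width: 0.064
grasp_force: 0.0
```

```bash
python3 -c "
from h import *;o,y=tip();print(o['eef_pos'],y)"; python3 all.py .5725 -.052 wrist,side
```

```text
[ 0.57185519 -0.05245019  0.12611627] 1.5399838155484724
0 wrist 0.62 [ 0.5714 -0.1415  0.0031  0.1846] 0.07
0 side 0.66 [ 0.5773 -0.1065 -0.1396  0.371 ] 0.419
1 wrist 0.8 [ 0.5724 -0.0937 -0.0093  0.0755] 0.054
1 side 0.66 [ 0.5712 -0.0914 -0.0515  0.1037] 0.466
2 wrist 0.77 [ 0.5782 -0.0528 -0.0113  0.0284] 0.034
2 side 0.58 [ 0.5729 -0.0345 -0.0152  0.4373] 0.203
3 wrist 0.85 [ 0.5735 -0.014  -0.0008  0.0191] 0.025
3 side 0.58 [ 0.573  -0.01    0.     -0.0001] 0.343
4 wrist 0.86 [ 0.6811 -0.0778 -0.4098  0.2759] 2.124
4 side 0.69 [ 0.5752  0.0338 -0.0088  0.0539] 0.044
```

Call:
{"name": "move_arm", "arguments": {"motion": [{"x":0,"y":0.1,"z":4,"yaw":0},{"x":0,"y":0.1,"z":7,"yaw":0},{"x":0,"y":0.1,"z":9,"yaw":0},{"x":0,"y":0.1,"z":9,"yaw":0}]}}

```text
clock: 43.55
eef_pos: [0.5711, -0.0522, 0.0343]
tool_rot: [0.717, 0.697, -0.001, -0.002]
ft_force: [0.9, -0.3, 0.4]
grip_width: 0.0639
grasp_force: 0.0
```

Call:
{"name": "move_arm", "arguments": {"motion": [{"x":0,"y":0,"z":0,"yaw":0},{"x":0,"y":0,"z":0,"yaw":0},{"x":0,"y":0,"z":0,"yaw":0},{"x":0,"y":0,"z":0,"yaw":0}], "gripper": -0.25}}

```text
clock: 44.05
eef_pos: [0.5733, -0.0524, 0.0367]
tool_rot: [0.717, 0.697, 0.0, 0.0]
ft_force: [0.1, -0.3, 0.1]
grip_width: 0.032
grasp_force: 0.1
```

Call:
{"name": "move_arm", "arguments": {"motion": [{"x":0,"y":0,"z":0,"yaw":0},{"x":0,"y":0,"z":0,"yaw":0},{"x":0,"y":0,"z":-4,"yaw":0},{"x":0,"y":0,"z":-9,"yaw":0},{"x":0,"y":0,"z":-9,"yaw":0}], "gripper": 0.3}}

```text
clock: 44.68
eef_pos: [0.5764, -0.0527, 0.131]
tool_rot: [0.717, 0.697, 0.003, 0.004]
ft_force: [0.4, -0.4, 0.3]
grip_width: 0.0557
grasp_force: 0.0
```

```bash
python3 -c "
from h import *;o,y=tip();print(o['eef_pos'],y)"; python3 all.py .5725 -.052 wrist,scene
```

```text
[ 0.57639465 -0.05267068  0.13096107] 1.5422035021322267
0 wrist 0.93 [ 0.572  -0.1432 -0.0054  0.2025] 0.054
0 scene 0.83 [ 0.5731 -0.1341  0.0154  0.0137] 0.043
1 wrist 0.96 [ 0.5724 -0.0937  0.0048  0.0825] 0.045
1 scene 0.91 [ 0.5728 -0.0872  0.4432 -0.2141] 1.694
2 wrist 0.96 [ 0.5722 -0.0954  0.0086  0.1076] 0.047
2 scene 0.72 [ 0.5752 -0.0514  0.0496 -0.0468] 0.019
3 wrist 0.62 [ 0.5733 -0.0137  0.0052  0.0133] 0.067
3 scene 0.53 [ 0.5755 -0.0136 -0.0057 -0.0132] 0.068
4 wrist 0.67 [ 0.5759  0.0306  0.0072 -0.0041] 0.077
4 scene 0.67 [ 0.5767  0.0288  0.0529 -0.0253] 0.127
```

Call:
{"name": "move_arm", "arguments": {"motion": [{"x":0.5,"y":-1,"z":0,"yaw":10},{"x":1,"y":-2,"z":0,"yaw":20},{"x":1.5,"y":-3,"z":0,"yaw":30},{"x":2,"y":-4,"z":0,"yaw":40},{"x":2.2,"y":-4.9,"z":0,"yaw":50},{"x":2.2,"y":-4.9,"z":0,"yaw":60},{"x":2.2,"y":-4.9,"z":0,"yaw":70},{"x":2.2,"y":-4.9,"z":0,"yaw":80},{"x":2.2,"y":-4.9,"z":0,"yaw":90},{"x":2.2,"y":-4.9,"z":3,"yaw":90},{"x":2.2,"y":-4.9,"z":7,"yaw":90},{"x":2.2,"y":-4.9,"z":10,"yaw":90},{"x":2.2,"y":-4.9,"z":11.5,"yaw":90},{"x":2.2,"y":-4.9,"z":12,"yaw":90},{"x":2.2,"y":-4.9,"z":12,"yaw":90}], "gripper": -1}}

```text
clock: 46.75
eef_pos: [0.5249, -0.029, 0.0063]
tool_rot: [1.0, -0.014, 0.0, 0.0]
ft_force: [0.2, 0.5, -0.1]
grip_width: -0.0003
grasp_force: 0.0
```

Call:
{"name": "move_arm", "arguments": {"motion": [{"x":0.6,"y":0,"z":0,"yaw":0},{"x":1.2,"y":0,"z":0,"yaw":0},{"x":1.5,"y":0,"z":0,"yaw":0},{"x":1.8,"y":0,"z":0,"yaw":0},{"x":2,"y":0,"z":0,"yaw":0},{"x":2,"y":0,"z":0,"yaw":0}]}}

```text
clock: 47.5
eef_pos: [0.5426, -0.0295, 0.0061]
tool_rot: [1.0, -0.014, -0.002, -0.0]
ft_force: [-5.1, -0.2, 5.2]
grip_width: 0.0002
grasp_force: 3.7
```

```bash
python3 fence.py; python3 all.py .5735 -.052 scene
```

```text
47.5 [ 0.5426 -0.0295  0.0061] -0.0286 [-5.1 -0.2  5.2] bar far edge x, yaw, n (np.float64(0.613616400680458), np.float64(-0.028051903472602523), np.int64(59))
0 scene 0.9 [ 0.5725 -0.1339  0.0437  0.011 ] 0.063
1 scene 0.75 [ 0.5721 -0.0908  0.      0.0001] 0.095
2 scene 0.72 [ 0.5776 -0.0526  0.0593 -0.0391] 0.083
3 scene 0.62 [ 0.5751 -0.0128  0.0114 -0.0191] 0.068
4 scene 0.56 [ 0.5756  0.0299  0.0282 -0.0241] 0.022
```

Call:
{"name": "move_arm", "arguments": {"motion": [{"x":0.1,"y":0,"z":0,"yaw":0},{"x":0.2,"y":0,"z":0,"yaw":0},{"x":0.3,"y":0,"z":0,"yaw":0},{"x":0.4,"y":0,"z":0,"yaw":0},{"x":0.5,"y":0,"z":0,"yaw":0},{"x":0.6,"y":0,"z":0,"yaw":0},{"x":0.6,"y":0,"z":0,"yaw":0},{"x":0.6,"y":0,"z":0,"yaw":0}]}}

```text
clock: 48.65
eef_pos: [0.5449, -0.0296, 0.0059]
tool_rot: [1.0, -0.014, -0.005, -0.0]
ft_force: [-13.5, 0.2, 12.0]
grip_width: -0.0001
grasp_force: 8.8
```

```bash
python3 fence.py; python3 all.py .577 -.052 scene
```

```text
48.65 [ 0.5449 -0.0296  0.0059] -0.0288 [-13.5   0.2  12. ] bar far edge x, yaw, n (np.float64(0.6157997600894158), np.float64(-0.027728145047561492), np.int64(60))
0 scene 0.9 [ 0.5767 -0.1339 -0.0025 -0.0258] 0.055
1 scene 0.62 [ 0.5758 -0.0924  0.0555 -0.0057] 0.115
2 scene 0.58 [ 0.5785 -0.0522  0.0695 -0.0203] 0.036
3 scene 0.78 [ 0.5812 -0.0137 -0.0521 -0.0119] 0.057
4 scene 0.84 [ 0.5801  0.0303 -0.0065 -0.0114] 0.019
```

Call:
{"name": "move_arm", "arguments": {"motion": [{"x":0.1,"y":0,"z":0,"yaw":0},{"x":0.2,"y":0,"z":0,"yaw":0},{"x":0.3,"y":0,"z":0,"yaw":0},{"x":0.4,"y":0,"z":0,"yaw":0},{"x":0.5,"y":0,"z":0,"yaw":0},{"x":0.6,"y":0,"z":0,"yaw":0},{"x":0.7,"y":0,"z":0,"yaw":0},{"x":0.7,"y":0,"z":0,"yaw":0},{"x":0.7,"y":0,"z":0,"yaw":0}]}}

```text
clock: 49.92
eef_pos: [0.5487, -0.0296, 0.0058]
tool_rot: [1.0, -0.014, -0.008, -0.0]
ft_force: [-20.0, 0.2, 19.0]
grip_width: 0.0003
grasp_force: 13.3
```

```bash
python3 fence.py; python3 all.py .58 -.052 scene
```

```text
49.925 [ 0.5487 -0.0296  0.0058] -0.0288 [-20.    0.2  19. ] bar far edge x, yaw, n (np.float64(0.6195793314238349), np.float64(-0.027710392147086333), np.int64(60))
0 scene 0.57 [ 0.5783 -0.1342 -0.0236 -0.0085] 0.032
1 scene 0.76 [ 0.5793 -0.0921  0.0157  0.0353] 0.072
2 scene 0.67 [ 0.5819 -0.0506  0.0612 -0.047 ] 0.077
3 scene 0.6 [ 0.582  -0.0125  0.0053 -0.0579] 0.107
4 scene 0.83 [0.5839 0.0294 0.0239 0.0213] 0.069
```

Call:
{"name": "move_arm", "arguments": {"motion": [{"x":0.1,"y":0,"z":0,"yaw":0},{"x":0.2,"y":0,"z":0,"yaw":0},{"x":0.3,"y":0,"z":0,"yaw":0},{"x":0.3,"y":0,"z":0,"yaw":0},{"x":0.3,"y":0,"z":0,"yaw":0},{"x":0.3,"y":0,"z":0,"yaw":0},{"x":0.3,"y":0,"z":0,"yaw":0},{"x":0.3,"y":0,"z":0,"yaw":0}]}}

```text
clock: 51.08
eef_pos: [0.5503, -0.0297, 0.0057]
tool_rot: [1.0, -0.014, -0.009, -0.0]
ft_force: [-22.2, 0.6, 21.2]
grip_width: 0.0002
grasp_force: 15.2
```

```bash
python3 fence.py; python3 all.py .5815 -.052 scene,wrist; python3 - <<'E'
from h import *
# tray long far edge / bar position in the side & scene view: bar end displacement check against rest picture
a=cv2.imread("pics/scene0.png");b=bot.camera("scene")
def top(im):
    k=cv2.inRange(cv2.cvtColor(im,cv2.COLOR_BGR2HSV),(20,130,60),(35,255,255));k[:200]=0;k[300:]=0;P=[]
    for c in range(330,360):
        r=np.where(k[:,c])[0]
        if len(r):P.append((c,r[-1]+.5))
    return np.array(P,float)
for im in(a,b):
    w=hit("scene",top(im),.002);print("bar back bottom x",np.round(np.mean(w[:,:2],0),4))
E
```

```text
51.075 [ 0.5503 -0.0297  0.0057] -0.0288 [-22.2   0.6  21.2] bar far edge x, yaw, n (np.float64(0.6211914665046371), np.float64(-0.02787863367861454), np.int64(56))
0 scene 0.6 [ 0.5793 -0.1336  0.0181  0.0053] 0.063
0 wrist 0.85 [ 0.5784 -0.137   0.0044  0.0302] 0.077
1 scene 0.52 [ 0.581  -0.0918 -0.007   0.0067] 0.05
1 wrist 0.87 [ 0.5793 -0.0917  0.0147  0.0339] 0.038
2 scene 0.54 [ 0.5796 -0.0505  0.1699 -0.05  ] 0.062
2 wrist 0.66 [ 0.5851 -0.0518  0.0184  0.0072] 0.039
3 scene 0.55 [ 0.5841 -0.0142  0.0201 -0.0261] 0.132
3 wrist 0.86 [ 0.5848 -0.0136 -0.0512 -0.0085] 0.034
4 scene 0.76 [0.5832 0.0304 0.001  0.0024] 0.015
4 wrist 0.7 [ 0.5839  0.0307  0.0029 -0.0127] 0.031
bar back bottom x [0.5871 0.0468]
bar back bottom x [0.5964 0.0423]
```

```bash
python3 - <<'E'
from fit import *
V={n:(bot.camera_model(n),bot.camera(n),bot.cut_out(n,"tube0")) for n in("scene","wrist","side")}
for c in [(.5825,-.0515),(.5837,-.0125),(.581,-.092)]:
    vs=[]
    for n,(M,_,R) in V.items():
        if n=="side":continue
        pr=hull([*c,0,0],M);b=max(R,key=lambda r:(r["mask"]&pr).sum()/(r["mask"]|pr).sum());vs.append((b["mask"],M))
    print(fit(vs,[*c,0,0]))
    for a in(-.05,0,.05,.1,.15):
        best=[]
        for x in np.arange(c[0]-.004,c[0]+.0045,.001):
            p=[x,c[1],a,0];best.append((sum(((m&~hull(p,M)).sum()+(hull(p,M,.028)&~m).sum())/m.sum() for m,M in vs),round(x,4)))
        print("  lean",a,min(best))
E
```

```text
(array([ 0.5857, -0.0518,  0.0144, -0.0007]), np.float64(0.21943166105839584))
  lean -0.05 (np.float64(0.36155614221171267), np.float64(0.5865))
  lean 0 (np.float64(0.23076857410541457), np.float64(0.5865))
  lean 0.05 (np.float64(0.24460111531065862), np.float64(0.5835))
  lean 0.1 (np.float64(0.2818304241211006), np.float64(0.5805))
  lean 0.15 (np.float64(0.33203861117572864), np.float64(0.5785))
(array([ 0.5856, -0.0137, -0.0501, -0.0216]), np.float64(0.30662423645817566))
  lean -0.05 (np.float64(0.40364679922453756), np.float64(0.5847))
  lean 0 (np.float64(0.3722640425242166), np.float64(0.5817))
  lean 0.05 (np.float64(0.40017305079810406), np.float64(0.5797))
  lean 0.1 (np.float64(0.5034582480350486), np.float64(0.5797))
  lean 0.15 (np.float64(0.7143272331912095), np.float64(0.5797))
(array([ 0.5808, -0.0901, -0.0121, -0.0026]), np.float64(0.1671841389979805))
  lean -0.05 (np.float64(0.24944481335931462), np.float64(0.582))
  lean 0 (np.float64(0.22860898531476903), np.float64(0.579))
  lean 0.05 (np.float64(0.24783368350007073), np.float64(0.577))
  lean 0.1 (np.float64(0.3564570383514223), np.float64(0.577))
  lean 0.15 (np.float64(0.49210219788593634), np.float64(0.577))
```

The joint fit puts tube 2 upright (lean about 0.02–0.05 rad), the fence at 10.0 mm, square, and the push steady. I'm handing in.

```bash
python3 -c "
from workcell import bot
print(bot.job_done())"
```

```text
the job is handed in; nothing more can be done
None
```

The job is handed in, with no verdict returned. By camera, all five cells hold upright tubes, the third spare was last seen standing on the mat, and the tray is square on the fence, held at about 10 mm of travel (about 10 N). On the way, my first push tipped the tubes in cells 1 and 3 and a second leaned the one in cell 2; I straightened all three before the final push.

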